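# Balance the inspection lamp's boom on its stand

### The arm

A 7-joint arm with a two-finger parallel gripper is mounted at the origin on the work surface; the furniture and walls round the work are solid. World frame = base frame: x ahead of the robot, y to its left, z up, the work surface at z = 0. Lengths are in mm, angles in rad, forces in N, time in s.
With the tool pointing down it reaches from about 425 to 950 mm from the base axis. Payload 4.7 kg.
Tool frame: the origin (TCP) lies on the centre line of the jaws, within the pads' length; the fingertips stand 11 mm ahead of it and the grasp point (between the pads) lies 8 mm behind it; z points along the fingers, y is the direction in which the jaws open and shut (so a half turn about z gives the same grasp; the last joint's range is limited). The gripper opens to 85 mm and grips with 20 to 120 N. Pads are 22 mm wide; open, the fingers measure 114 mm over their backs; the gripper's body (76 mm by 85 mm) begins 54 mm behind the grasp point. The pads swing forward as they close: fully open they stand 13 mm farther back than shut.
Start: joints at [-1.149, 0.469, -0.049, 1.532, 0.024, 1.141, -0.082], TCP at [294.052, 607.602, 242.335] pointing down, gripper open.
Joint ranges: [-2.59, 2.59], [-0.33, 1.99], [-1.39, 1.29], [0.1, 2.45], [-1.04, 4.18], [0.21, 1.99], [-2.66, 2.66]. Speed limits (rad/s): [2.57, 2.57, 3.14, 3.14, 3.14, 3.14, 3.14].

### API

Orientations are given as [roll, pitch, yaw] about the fixed x, y, z axes, in that order (R = Rz(yaw) Ry(pitch) Rx(roll)).
In Python, from station import ctrl gives the robot as it stands.
- The arm moves only by the tool move_arm, never from a script. Its arguments are lists of equal length, an entry for each row: "translation": the shift along the tool's x, y, z each as a share of 0.15 m, from -1 to 1, a list of three; "angular": the turn, a rotation vector about the tool's x, y, z each as a share of pi rad, from -1 to 1, a list of three. In form: {"translation": [[tx, ty, tz], ...], "angular": [[rx, ry, rz], ...]}. A call has 1 to 20 rows; each row is the pose to reach, as a shift and turn from the pose commanded when the call began, along the tool's axes at that moment, turning the shorter way round; what a row does not reach only later rows make up. A row lasts 1/8 s, in which the tool goes at most 62.5 mm and 10.7 degrees, less where a joint would pass 70% of its speed; a pose out of reach is approached as far as the arm can. A call with a number of a shift or a turn outside -1 to 1 is refused whole. A call with a gripper value outside its range is refused whole. "jaw" is the opening, from 0 (shut) to 1 (fully open), set as the call begins (left out, the last holds). The fingers move at their own pace and stop on an object; "newtons" is the grip in N (left out, the last holds). Time passes only in rows, so rows that repeat a pose let the fingers close. It gives the time, the measured TCP pose, the force and the opening at its end, in the units of the state.
- ctrl.get_state(): the state, without advancing time (a new reading comes with each control period).
- ctrl.read_camera(name): name is "side" or "top"; returns (picture, depth): 420x560x3 uint8, blue, green, red; 420x560 float32, mm along the optical axis (not along the pixel's ray), 0 where there is no reading.
- ctrl.camera_info(name): a dict with "fx", "fy", "cx", "cy" (pixels), "R" (3x3) and "t" (3): a world point X has camera coordinates R X + t. Camera axes: x right, y down, z forward; pixel columns grow to the right and rows downward; lengths in mm; the calibration is good to about 2 mm. A picture is of the moment at which its call begins. camera_info takes no time and is no camera call.
- ctrl.hand_in(): hands the job in, once; it reports no verdict.
The state is a dict: "clock": time; "q": joint angles; "joint_velocities": joint speeds; "joint_efforts": joint torques, N m; "eef_pos": TCP position; "eef_rot": TCP orientation; "force": force on the tool from outside, world axes, zero at the start; "ft_torque": the same for the moment, N m; "finger_gap": finger opening in mm.
Only numpy, scipy, OpenCV 4.12 (cv2) and the standard library are available. Lean on these libraries where they do the work, as an engineer would, in place of code of your own. Each camera call takes 0.05 s, during which the arm holds its last target.

### The job

Mount the bench inspection lamp: lay its boom in the fork of the stand, across the narrow rubber-faced edge, and gently shift it along until it balances there, level and free of both rubber tip stops when you let go. Then, with the boom left balancing, swing the orange keeper over it until it is fully closed. Do not press or drop the boom on the edge, and leave the glassware and the other things alone.

Things in the scene. Friction and masses are not known exactly. Their poses are not given: they have to be found in the camera images.
- boom: Lamp boom, 356 mm long, 0.38 to 0.64 kg, flat on the bench. Origin: underside of its aluminium tube; +y along the boom to the lamp head, z up. Tube 16 mm wide (x), 18 mm high, bare from y = -0.100 to +0.100. All undersides flush. The head's battery makes its weight vary unseen, so the balance point (centre of mass) is unknown: somewhere from y = -0.042 to +0.042.
- boom_head_end (a point): Underside of the boom's lamp-head end (boom y = +0.200). The white head is 52 mm wide (x), 90 mm long (y) and 22 mm high, centred at boom y = +0.155.
- boom_weight_end (a point): Underside of the boom's other end (boom y = -0.156). The dark steel counterweight, 36 mm wide (x), 45 mm long (y), 34 mm high with a brass screw 13 mm above it, is centred at boom y = -0.125.
- stand_edge (a point): Top of the stand's balancing edge, 90 mm above the bench: a flat rubber-faced land 12 mm wide in y. The boom lies across it along y (z up, x away from the robot), level only if its centre of mass is within about 5 mm of this point in y. Fork cheeks from x = 12 to 19 mm each side, 24 mm long in y, rise 22 mm above it. Rubber tip stops at y = +-45 mm, 5 mm lower: an unbalanced boom leans 0.11 rad on one.
- keeper (a joint): Angle of the orange keeper, rad: starts open at 0 to 0.2 (leaning well over from the fork towards the robot), 2.3 fully closed, lying on both cheeks over the boom. Its hinge line runs along the stand's y at x = -16.5 mm, 25 mm above the edge. It stays where it is left and moves with about 0.5 N at its tab. The stand is fixed.
- keeper_tab (a point): Centre of the keeper's ribbed tab, 45 mm from its hinge line; the keeper is 18 to 22 mm wide, 5 to 6 mm thick and 53 mm long.
- wine_plain_1: Wine glass, 91 mm wide, 147 mm high; bystander. Origin under its foot.
- coupe_low_1: Low coupe glass, 117 mm wide, 151 mm high; bystander. Origin under its foot.
- ramekin_dish: White fluted dish, 148 mm wide, 48 mm high; bystander. Origin under its middle.
Things that resemble listed ones, but are neither listed nor needed, are in the scene too. Leave any blue or green look-alike of the part that bears stand_edge alone.

How it is judged:
By the outcome, as a careful person would: the job done as asked, in the order asked, and still so for the second after the job is handed in, with the robot touching nothing.
It also fails if it takes over 72 s, if anything falls off the work surface, if the arm or the gripper's body presses on something with over 40 N, if the wrist force passes 120 N, or if a joint passes its speed limit or range.

## Working session

There is one attempt and no reset: what is moved stays moved. The work goes in short steps, Python scripts to look and compute and a tool call to move; the robot and the scene stay as the last step left them, time stands still between calls to the robot, and variables do not carry over. Pictures are saved under pics/ and viewed, and the job is handed in when it is done.

Besides the shell and the picture viewer there is one more tool, called after "Call:" as a command line: name --argument value ..., lists and objects as JSON in quotes. move_arm: Moves the arm, as the interface text tells. Its arguments: {"type":"object","properties":{"translation":{"type":"array","items":{"type":"array","items":{"type":"number","minimum":-1,"maximum":1}}},"angular":{"type":"array","items":{"type":"array","items":{"type":"number","minimum":-1,"maximum":1}}},"jaw":{"type":"number"},"newtons":{"type":"number"}},"required":["translation","angular"]}

```bash
ls; mkdir -p pics
cat > h.py <<'E'
import numpy as np, cv2
from station import ctrl
def snap(name,tag):
    im,d=ctrl.read_camera(name)
    im=np.array(im); d=np.array(d)
    cv2.imwrite(f'pics/{tag}.png',im); np.save(f'pics/{tag}.npy',d)
    return im,d
def pts(name,d):
    c=ctrl.camera_info(name); R=np.array(c['R']);t=np.array(c['t'])
    v,u=np.mgrid[:d.shape[0],:d.shape[1]]
    P=np.stack([(u-c['cx'])/c['fx']*d,(v-c['cy'])/c['fy']*d,d],-1)
    return (P-t)@R
def ray(name,u,v,z):
    c=ctrl.camera_info(name); R=np.array(c['R']);t=np.array(c['t'])
    o=-R.T@t; k=R.T@np.array([(u-c['cx'])/c['fx'],(v-c['cy'])/c['fy'],1])
    return o+k*(z-o[2])/k[2]
def proj(name,X):
    c=ctrl.camera_info(name); p=np.array(c['R'])@np.array(X)+np.array(c['t'])
    return c['fx']*p[0]/p[2]+c['cx'],c['fy']*p[1]/p[2]+c['cy']
E
python3 - <<'E'
from h import *
for n in('top','side'):
    snap(n,n+'0'); c=ctrl.camera_info(n); R=np.array(c['R']); print(n,c['fx'],(-R.T@np.array(c['t'])).round(),R.round(2).tolist())
print(ctrl.get_state())
E
```

```text
pics
top 473.40662934274445 [ 354.  121. 1167.] [[0.0, -1.0, 0.01], [-0.99, -0.0, -0.14], [0.14, -0.01, -0.99]]
side 496.93796017300247 [ 224. -734.  808.] [[0.95, -0.32, -0.01], [-0.2, -0.58, -0.79], [0.25, 0.75, -0.61]]
{'clock': 0.1, 'q': array([-1.14889478,  0.46937796, -0.04858435,  1.53356297,  0.0240963 ,
        1.14103938, -0.08231634]), 'joint_velocities': array([ 0.00092498, -0.00134464, -0.00065401, -0.00107533, -0.00026259,
        0.00032737,  0.0005193 ]), 'joint_efforts': array([ 1.07009750e-03, -5.11513638e+01, -4.67464468e-02, -2.38389766e+01,
        1.07727537e-02,  4.40764343e-03,  5.11705153e-06]), 'eef_pos': array([293.85831797, 607.10945737, 241.35961943]), 'eef_rot': array([-3.13979158e+00,  6.56212022e-05,  2.69079259e+00]), 'force': array([ 0.30385723, -0.07001646,  0.13452943]), 'ft_torque': array([-0.0035383 ,  0.0207841 , -0.00798068]), 'finger_gap': 85.50670561621632}
```

View pics/top0.png

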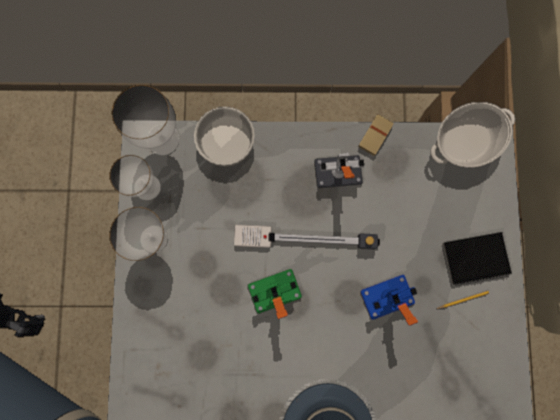

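View pics/side0.png

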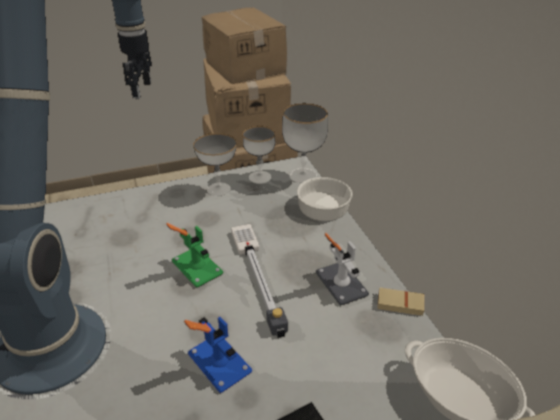

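The top view shows the boom at px (236–380, 240) with its head to the left. The grey stand is at (340,170), with blue and green look-alikes nearby. I'll enlarge it next.

Run:
```python
from h import *
im=cv2.imread('pics/top0.png'); s=cv2.imread('pics/side0.png')
a=cv2.resize(im[135:265,225:395],None,fx=4.6,fy=4.6,interpolation=cv2.INTER_CUBIC); cv2.imwrite('pics/z1.png',a)
b=cv2.resize(s[215:345,225:395],None,fx=4.6,fy=4.6,interpolation=cv2.INTER_CUBIC); cv2.imwrite('pics/z2.png',b)
P=pts('top',np.load('pics/top0.npy'))
for v in (150,160,165,170,175,180): print(v,[ (u,P[v,u].round().astype(int).tolist()) for u in range(312,372,6)])
for u in range(234,386,6): print(u,P[240,u].round(1))
print([proj('top',(300,600,240))])
```

```text
150 [(312, [673, 33, 0]), (318, [673, 18, -1]), (324, [674, 2, -4]), (330, [674, -13, -4]), (336, [673, -28, 3]), (342, [674, -44, -1]), (348, [674, -59, -3]), (354, [674, -74, 0]), (360, [673, -89, 1]), (366, [671, -103, 10])]
160 [(312, [647, 33, 1]), (318, [643, 19, 16]), (324, [643, 4, 15]), (330, [644, -11, 12]), (336, [644, -26, 15]), (342, [625, -30, 89]), (348, [644, -56, 13]), (354, [644, -71, 12]), (360, [626, -73, 85]), (366, [649, -105, -5])]
165 [(312, [634, 33, -1]), (318, [631, 19, 12]), (324, [614, 11, 84]), (330, [616, -4, 77]), (336, [616, -18, 78]), (342, [613, -30, 91]), (348, [615, -46, 81]), (354, [615, -60, 80]), (360, [615, -73, 84]), (366, [635, -104, -1])]
170 [(312, [621, 33, -1]), (318, [619, 19, 11]), (324, [604, 10, 75]), (330, [619, -11, 12]), (336, [613, -23, 39]), (342, [593, -25, 125]), (348, [591, -38, 132]), (354, [619, -71, 10]), (360, [619, -86, 12]), (366, [621, -103, 3])]
175 [(312, [608, 33, 2]), (318, [605, 19, 15]), (324, [606, 4, 13]), (330, [605, -11, 14]), (336, [604, -25, 21]), (342, [605, -40, 19]), (348, [575, -34, 155]), (354, [607, -
[... 284 characters left out ...]
]
234 [442.8 225.4  13.7]
240 [442.9 210.9  13. ]
246 [442.2 195.6  23.1]
252 [442.4 181.2  21.7]
258 [442.9 167.   15.7]
264 [442.8 152.3  17.1]
270 [442.9 137.8  16.3]
276 [443.2 123.2  12.8]
282 [443.1 108.6  14.9]
288 [443.3  93.9  12.4]
294 [443.   79.4  17.6]
300 [443.4  64.6  13.1]
306 [443.   50.3  18.4]
312 [442.8  36.   22.1]
318 [443.   21.2  19.2]
324 [443.2   6.4  17.1]
330 [442.7  -7.3  25.1]
336 [443.3 -22.9  17. ]
342 [443.5 -37.7  15.8]
348 [443.4 -52.   18. ]
354 [443.7 -67.2  14.4]
360 [442.3 -78.5  33.4]
366 [441.2 -90.3  47.4]
372 [ 441.4 -105.    45.1]
378 [ 443.3 -124.5   21.2]
384 [ 444.9 -143.4    2.1]
[(np.float64(25.80506762578551), np.float64(305.02182264634064))]
```

View pics/z1.png

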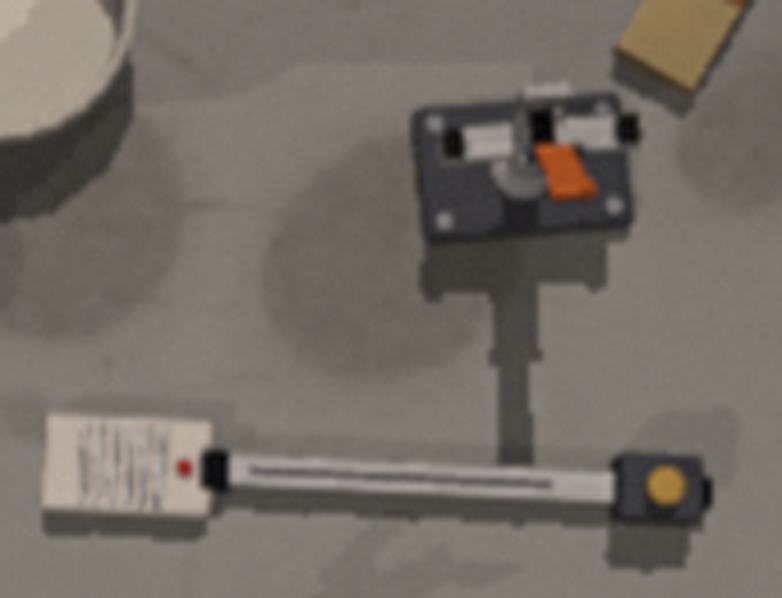

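View pics/z2.png

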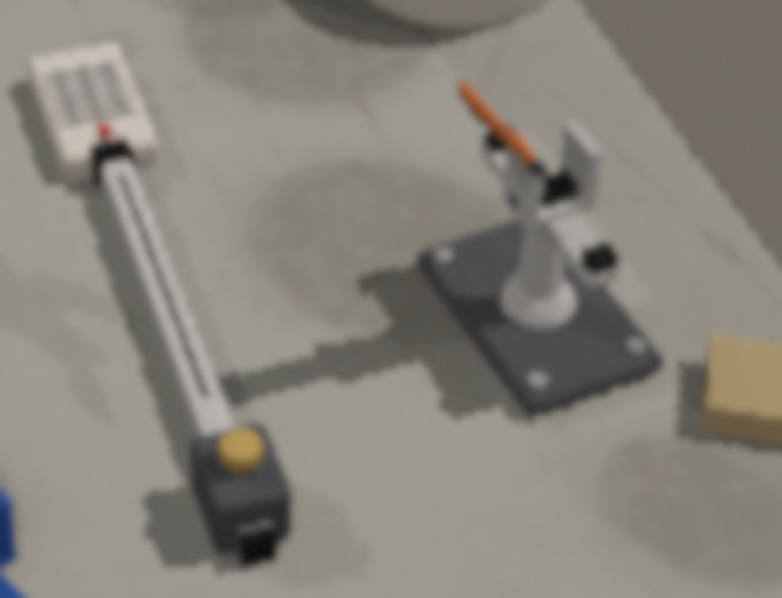

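Run:
```python
from h import *
T=lambda x,y:(225+(x+.5)/4.6-.5,135+(y+.5)/4.6-.5)
S=lambda x,y:(225+(x+.5)/4.6-.5,215+(y+.5)/4.6-.5)
# refine black blobs
def blobs(fn,x0,y0):
    g=cv2.imread(fn).max(axis=2)
    n,l,st,c=cv2.connectedComponentsWithStats((g<38).astype(np.uint8))
    return [(st[i].tolist(),c[i].round(1).tolist()) for i in range(1,n) if st[i,4]>120]
print('top',blobs('pics/z1.png',0,0)); print('side',blobs('pics/z2.png',0,0))
for n,p,z in [('L',(453,141),85),('E',(541,126),90),('R',(628,128),85)]: print('top',n,ray('top',*T(*p),z).round(1))
for n,p,z in [('L',(497,140),85),('E',(557,188),90),('R',(600,258),85)]: print('side',n,ray('side',*S(*p),z).round(1))
for p in [(413,105),(618,95),(633,228),(425,242)]: print('base',ray('top',*T(*p),12).round(1))
for p in [(48,413),(212,422),(210,507),(43,508)]: print('head',ray('top',*T(*p),22).round(1))
for p in [(232,456),(614,471),(614,501),(232,487)]: print('tube',ray('top',*T(*p),18).round(1))
for p in [(617,456),(704,458),(702,523),(615,523)]: print('wt',ray('top',*T(*p),34).round(1))
print('wt end block',ray('top',*T(709,491),20))
im=cv2.imread('pics/top0.png').astype(int)
m=(im[...,2]>150)&(im[...,1]<110)&(im[...,0]<90); m[:, :300]=0;m[200:]=0
v,u=np.nonzero(m); P=pts('top',np.load('pics/top0.npy'))
for a,b in zip(u,v): print(a,b,P[b,a].round().tolist())
```

```text
top [([530, 109, 22, 32, 592], [541.0, 124.7]), ([619, 117, 18, 24, 384], [627.4, 128.6]), ([444, 129, 17, 27, 378], [452.3, 142.6]), ([489, 201, 47, 35, 849], [517.4, 219.2]), ([205, 453, 22, 39, 709], [215.4, 470.8]), ([702, 481, 8, 26, 181], [705.3, 492.6])]
side [([98, 147, 26, 12, 163], [109.7, 151.7]), ([549, 176, 24, 23, 381], [559.6, 186.8]), ([589, 251, 22, 16, 242], [599.2, 259.0]), ([239, 532, 39, 30, 791], [257.3, 545.7])]
top L [613.2  13.5  85. ]
top E [620.  -30.8  90. ]
top R [620.4 -75.9  85. ]
side L [610.2   7.7  85. ]
side E [619.9 -37.5  90. ]
side R [620.8 -81.5  85. ]
base [650.6  27.9  12. ]
base [656.8 -84.1  12. ]
base [583.  -90.7  12. ]
base [574.8  21.9  12. ]
head [480.1 222.8  22. ]
head [475.7 136.2  22. ]
head [430.8 137.   22. ]
head [430.  224.6  22. ]
tube [458.1 125.6  18. ]
tube [450.8 -76.7  18. ]
tube [434.9 -76.4  18. ]
tube [441.6 125.5  18. ]
wt [457.3 -75.7  34. ]
wt [ 456.4 -121.3   34. ]
wt [ 422.4 -119.3   34. ]
wt [422.3 -73.9  34. ]
wt end block [ 440.15957477 -126.45582905   20.        ]
347 166 [605.0, -38.0, 112.0]
348 166 [604.0, -
[... 1472 characters left out ...]
.0, 146.0]
351 173 [581.0, -42.0, 146.0]
345 174 [578.0, -28.0, 152.0]
346 174 [578.0, -30.0, 151.0]
347 174 [578.0, -32.0, 150.0]
348 174 [578.0, -34.0, 152.0]
349 174 [578.0, -37.0, 149.0]
350 174 [578.0, -39.0, 153.0]
351 174 [578.0, -41.0, 149.0]
352 174 [577.0, -43.0, 154.0]
345 175 [576.0, -28.0, 151.0]
346 175 [575.0, -29.0, 155.0]
347 175 [575.0, -31.0, 156.0]
348 175 [575.0, -34.0, 155.0]
349 175 [574.0, -35.0, 160.0]
350 175 [575.0, -38.0, 156.0]
351 175 [574.0, -40.0, 157.0]
352 175 [574.0, -42.0, 158.0]
345 176 [572.0, -27.0, 158.0]
346 176 [571.0, -28.0, 161.0]
347 176 [573.0, -32.0, 154.0]
348 176 [572.0, -33.0, 158.0]
349 176 [572.0, -36.0, 156.0]
350 176 [572.0, -38.0, 158.0]
```

```bash
cat >> h.py <<'E'
from scipy.spatial.transform import Rotation as Ro
def plan(p,yaw=None,pitch_rv=None):
    s=ctrl.get_state(); r0=Ro.from_euler('xyz',s['eef_rot'])
    d=np.array(p)-s['eef_pos']; t=r0.inv().apply(d)/150
    y=yaw if yaw is not None else s['eef_rot'][2]
    rv=(r0.inv()*Ro.from_euler('xyz',[np.pi,0,y])).as_rotvec()/np.pi
    print('clk',round(s['clock'],2),'pos',s['eef_pos'].round(1),'rot',s['eef_rot'].round(4),'F',s['force'].round(2),'T',s['ft_torque'].round(3),'gap',round(s['finger_gap'],1)); print('  T',t.round(3).tolist(),'A',rv.round(3).tolist())
E
python3 - <<'E'
from h import *
# tube line fit
im=cv2.imread('pics/top0.png'); g=im.min(axis=2)
L=[];
for u in range(278,356):
    col=g[228:252,u].astype(float); k=np.nonzero(col>165)[0]
    if len(k): L.append(ray('top',u,228+k.mean(),18)[:2])
L=np.array(L); print(len(L),np.polyfit(L[:,1],L[:,0],1), np.polyval(np.polyfit(L[:,1],L[:,0],1),[25,-25]))
plan((300,430,200),1.53)
plan((444,-25,60),1.53)
E
```

```text
Traceback (most recent call last):
IndexError: too many indices for array: array is 1-dimensional, but 2 were indexed
```

Run:
```python
from h import *
im=cv2.imread('pics/top0.png'); g=im.min(axis=2)
print(g[230:252,300])
L=[]
for u in range(278,356):
    col=g[230:252,u].astype(float); w=np.clip(col-118,0,None)
    # outer edges of bright band
    k=np.nonzero(col>125)[0]
    if len(k)>1: L.append(ray('top',u,230+(k.min()+k.max())/2,18)[:2])
L=np.array(L); print(len(L)); c=np.polyfit(L[:,1],L[:,0],1); print(c,np.polyval(c,[25,-25]))
plan((300,430,200),1.53)
plan((444,-25,60),1.53)
```

```text
[107 104 107 107 117 136 144 117  98 133 143 105  72  69  71  70  90 115
 119 116 116 117]
78
[4.55815421e-02 4.45898622e+02] [447.03816036 444.75908326]
clk 0.1 pos [293.9 607.1 241.4] rot [-3.1398e+00  1.0000e-04  2.6908e+00] F [ 0.3  -0.07  0.13] T [-0.004  0.021 -0.008] gap 85.5
  T [-0.551, -1.044, 0.278] A [-0.0, 0.0, 0.369]
clk 0.1 pos [293.9 607.1 241.4] rot [-3.1398e+00  1.0000e-04  2.6908e+00] F [ 0.3  -0.07  0.13] T [-0.004  0.021 -0.008] gap 85.5
  T [-2.737, -3.355, 1.215] A [-0.0, 0.0, 0.369]
```

Call:
move_arm --translation '[[-0.7,-0.9,0.1],[-0.7,-0.9,0.1],[-0.7,-0.9,0.1],[-0.7,-0.9,0.1]]' --angular '[[0,0,0.369],[0,0,0.369],[0,0,0.369],[0,0,0.369]]'

```text
clock: 0.6
eef_pos: [331.3, 435.6, 226.8]
eef_rot: [-3.14, 0.002, 1.928]
force: [-0.6, 1.2, -0.4]
finger_gap: 85.6
```

Run:
```python
from h import *
plan((444.5,-25,150),1.526)
```

```text
clk 0.6 pos [331.3 435.6 226.8] rot [-3.1401e+00  2.5000e-03  1.9283e+00] F [-0.63  1.24 -0.43] T [ 0.013 -0.028  0.026] gap 85.6
  T [-3.139, -0.367, 0.52] A [-0.0, 0.001, 0.128]
```

Call:
move_arm --translation '[[-1,-0.1,0.1],[-1,-0.1,0.1],[-1,-0.1,0.1],[-1,-0.1,0.1]]' --angular '[[0,0,0.12],[0,0,0.12],[0,0,0.12],[0,0,0.12]]'

```text
clock: 1.1
eef_pos: [370.3, 292.9, 212.1]
eef_rot: [-3.141, 0.001, 1.56]
force: [1.3, 0.3, -0.2]
finger_gap: 85.4
```

Run:
```python
from h import *
plan((444.5,-25,150),1.526)
```

```text
clk 1.1 pos [370.3 292.9 212.1] rot [-3.1410e+00  6.0000e-04  1.5597e+00] F [ 1.34  0.28 -0.18] T [ 0.019  0.017 -0.006] gap 85.4
  T [-2.114, 0.518, 0.415] A [-0.0, 0.0, 0.011]
```

Call:
move_arm --translation '[[-1,0.25,0.2],[-1,0.25,0.2],[-1,0.25,0.2]]' --angular '[[0,0,0.01],[0,0,0.01],[0,0,0.01]]'

```text
clock: 1.48
eef_pos: [406.6, 143.4, 181.9]
eef_rot: [-3.141, 0.0, 1.531]
force: [0.6, 0.3, 0.2]
finger_gap: 85.0
```

Call:
move_arm --translation '[[-1,0.25,0.2],[-1,0.25,0.2],[-1,0.25,0.2],[-1,0.25,0.2],[-1,0.25,0.2]]' --angular '[[0,0,0],[0,0,0],[0,0,0],[0,0,0],[0,0,0]]' --jaw 0.6

```text
clock: 2.1
eef_pos: [438.6, -4.8, 152.3]
eef_rot: [-3.142, -0.001, 1.535]
force: [0.8, 0.2, 0.4]
finger_gap: 50.9
```

Run:
```python
from h import *
plan((444.5,-25,60),1.526)
plan((444.5,-25,15),1.526)
```

```text
clk 2.1 pos [438.6  -4.8 152.3] rot [-3.1416e+00 -6.0000e-04  1.5350e+00] F [0.83 0.19 0.4 ] T [-0.031  0.012  0.02 ] gap 50.9
  T [-0.134, 0.044, 0.615] A [-0.0, -0.0, 0.003]
clk 2.1 pos [438.6  -4.8 152.3] rot [-3.1416e+00 -6.0000e-04  1.5350e+00] F [0.83 0.19 0.4 ] T [-0.031  0.012  0.02 ] gap 50.9
  T [-0.134, 0.044, 0.915] A [-0.0, -0.0, 0.003]
```

Call:
move_arm --translation '[[-0.134,0.044,0.4],[-0.134,0.044,0.75],[-0.134,0.044,0.87],[-0.134,0.044,0.915],[-0.134,0.044,0.915],[-0.134,0.044,0.915]]' --angular '[[0,0,0.003],[0,0,0.003],[0,0,0.003],[0,0,0.003],[0,0,0.003],[0,0,0.003]]'

```text
clock: 2.85
eef_pos: [445.0, -26.2, 16.0]
eef_rot: [3.139, -0.001, 1.524]
force: [0.0, -0.0, 0.7]
finger_gap: 51.3
```

Run:
```python
from h import *
plan((444.5,-25,15),1.526)
snap('side','side1')
im,d=snap('top','top1'); plan((444.5,-25,15),1.526)
im=cv2.imread('pics/side1.png'); cv2.imwrite('pics/z3.png',cv2.resize(im[180:340,160:360],None,fx=4,fy=3.7))
```

```text
clk 2.85 pos [445.  -26.2  16. ] rot [ 3.1393e+00 -7.0000e-04  1.5240e+00] F [ 0.04 -0.01  0.71] T [-0.035 -0.034  0.051] gap 51.3
  T [0.008, -0.003, 0.007] A [0.001, -0.0, -0.001]
clk 2.95 pos [444.8 -26.5  15.9] rot [ 3.1395e+00 -6.0000e-04  1.5235e+00] F [ 0.34 -0.21  0.11] T [-0.048 -0.006 -0.018] gap 51.4
  T [0.01, -0.002, 0.006] A [0.001, -0.0, -0.001]
```

View pics/z3.png

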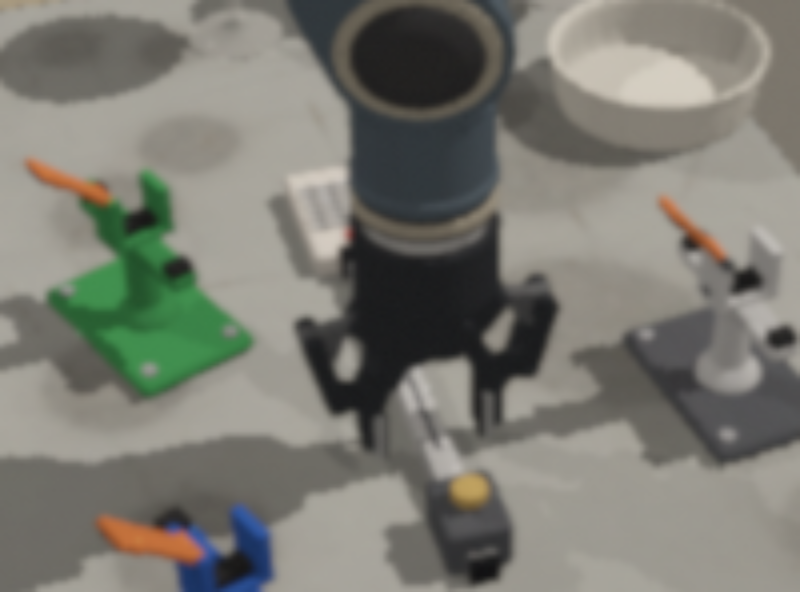

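The fingers straddle the tube about 50 mm towards the weight, as intended. Closing now.

Call:
move_arm --translation '[[0,0,0],[0,0,0],[0,0,0],[0,0,0],[0,0,0],[0,0,0]]' --angular '[[0,0,0],[0,0,0],[0,0,0],[0,0,0],[0,0,0],[0,0,0]]' --jaw 0 --newtons 90

```text
clock: 3.7
eef_pos: [444.4, -26.8, 15.7]
eef_rot: [3.141, -0.001, 1.523]
force: [-1.7, 0.7, 7.8]
finger_gap: 13.8
```

Call:
move_arm --translation '[[0,0,0],[0,0,-0.07],[0,0,-0.15],[0,0,-0.25],[0,0,-0.25],[0,0,-0.25],[0,0,-0.25],[0,0,-0.25]]' --angular '[[0,0,0],[0,0,0],[0,0,0],[0,0,0],[0,0,0],[0,0,0],[0,0,0],[0,0,0]]'

```text
clock: 4.7
eef_pos: [443.7, -26.9, 52.2]
eef_rot: [-3.141, 0.0, 1.523]
force: [0.1, -0.2, -5.1]
finger_gap: 13.4
```

Run:
```python
from h import *
F=[];T=[]
for i in range(3):
    for n in('top','side'):
        s=ctrl.get_state(); F.append(s['force']);T.append(s['ft_torque']); snap(n,f'{n}2_{i}')
print(np.round(F,2),np.round(T,3),np.mean(F,0),np.mean(T,0)); plan((444.5,-25,50),1.526)
im=cv2.imread('pics/side2_2.png'); cv2.imwrite('pics/z4.png',cv2.resize(im[180:340,160:360],None,fx=4,fy=3.7))
```

```text
[[ 0.09 -0.24 -5.09]
 [-0.2   0.45 -5.06]
 [ 0.26  0.54 -5.29]
 [-0.13 -0.71 -5.1 ]
 [ 0.23 -0.09 -4.64]
 [ 0.81 -1.11 -5.33]] [[-0.247 -0.022 -0.005]
 [-0.297  0.075  0.047]
 [-0.264  0.019  0.018]
 [-0.295 -0.005  0.022]
 [-0.284  0.008 -0.02 ]
 [-0.313  0.06   0.001]] [ 0.17599267 -0.19120442 -5.08457258] [-0.28327295  0.02234433  0.01053163]
clk 5.0 pos [444.  -26.9  52.5] rot [-3.1415 -0.      1.523 ] F [-0.76 -1.2  -4.8 ] T [-0.296  0.004  0.025] gap 13.7
  T [0.013, 0.003, 0.016] A [-0.0, -0.0, -0.001]
```

View pics/z4.png

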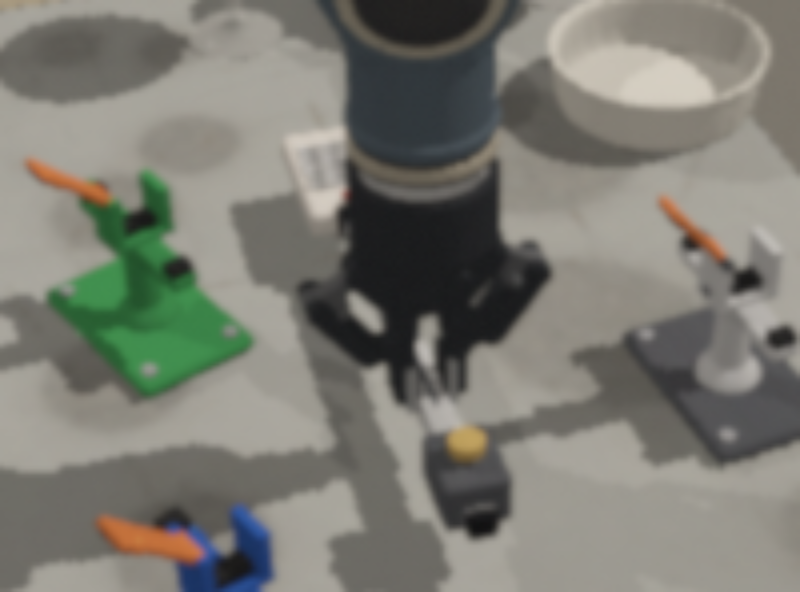

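Run:
```python
from h import *
T=[]
for i in range(8):
    s=ctrl.get_state(); T.append(np.r_[s['force'],s['ft_torque']]); ctrl.read_camera('top')
print(np.mean(T,0).round(3))
im=cv2.imread('pics/top2_2.png'); d=np.mean([np.load(f'pics/top2_{i}.npy') for i in range(3)],0); P=pts('top',d)
cv2.imwrite('pics/z5.png',cv2.resize(im[135:265,215:395],None,fx=4.4,fy=4.4,interpolation=cv2.INTER_CUBIC))
for u in range(222,400,5): print(u,P[238:246:3,u].round(0).tolist())
```

```text
[-1.720e-01 -2.690e-01 -4.858e+00 -2.650e-01  5.000e-03  1.000e-03]
222 [[449.0, 257.0, -2.0], [441.0, 256.0, -1.0], [434.0, 256.0, 2.0]]
227 [[449.0, 244.0, 1.0], [441.0, 244.0, 2.0], [434.0, 244.0, 0.0]]
232 [[449.0, 232.0, 1.0], [441.0, 232.0, -0.0], [434.0, 231.0, 1.0]]
237 [[445.0, 215.0, 51.0], [438.0, 215.0, 51.0], [431.0, 215.0, 50.0]]
242 [[445.0, 203.0, 54.0], [437.0, 203.0, 54.0], [430.0, 203.0, 55.0]]
247 [[445.0, 191.0, 52.0], [438.0, 191.0, 51.0], [431.0, 191.0, 53.0]]
252 [[445.0, 180.0, 52.0], [437.0, 179.0, 55.0], [431.0, 180.0, 53.0]]
257 [[445.0, 168.0, 51.0], [438.0, 168.0, 52.0], [431.0, 168.0, 52.0]]
262 [[445.0, 156.0, 52.0], [438.0, 156.0, 53.0], [431.0, 156.0, 49.0]]
267 [[445.0, 144.0, 53.0], [438.0, 144.0, 52.0], [431.0, 144.0, 54.0]]
272 [[445.0, 133.0, 55.0], [442.0, 133.0, 1.0], [434.0, 133.0, 1.0]]
277 [[445.0, 121.0, 50.0], [442.0, 121.0, -0.0], [434.0, 121.0, -1.0]]
282 [[445.0, 109.0, 52.0], [442.0, 108.0, -2.0], [434.0, 108.0, 1.0]]
287 [[445.0, 97.0, 53.0], [442.0, 96.0, -2.0], [434.0, 96.0, -1.0]]
292 [[445.0, 85.0, 53.0], [442.0, 84.0, -2.0], [43
[... 792 characters left out ...]
75.0], [406.0, 13.0, 485.0], [401.0, 14.0, 493.0]]
357 [[410.0, 5.0, 483.0], [405.0, 6.0, 491.0], [400.0, 8.0, 499.0]]
362 [[410.0, -2.0, 486.0], [405.0, -0.0, 494.0], [400.0, 2.0, 503.0]]
367 [[410.0, -9.0, 486.0], [405.0, -7.0, 494.0], [400.0, -6.0, 502.0]]
372 [[410.0, -17.0, 482.0], [405.0, -15.0, 493.0], [401.0, -13.0, 499.0]]
377 [[411.0, -26.0, 474.0], [406.0, -24.0, 484.0], [401.0, -22.0, 494.0]]
382 [[412.0, -37.0, 459.0], [407.0, -34.0, 472.0], [402.0, -31.0, 481.0]]
387 [[416.0, -53.0, 420.0], [410.0, -50.0, 432.0], [404.0, -46.0, 452.0]]
392 [[450.0, -164.0, 1.0], [443.0, -164.0, -1.0], [435.0, -164.0, -1.0]]
397 [[450.0, -176.0, 1.0], [443.0, -176.0, 1.0], [435.0, -176.0, -1.0]]
```

View pics/z5.png

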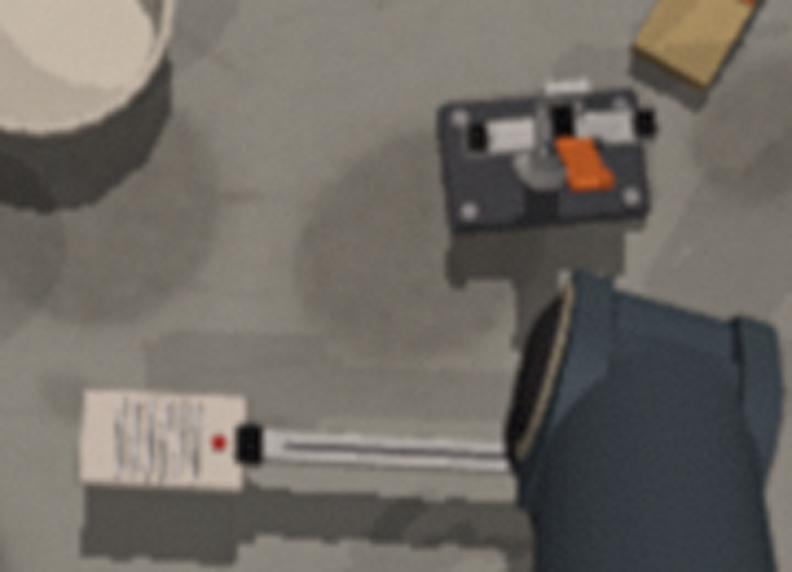

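Call:
move_arm --translation '[[0,0,-0.1],[0,0,-0.3],[0,0,-0.5],[0,0,-0.7],[0,0,-0.85],[0,0,-0.95],[0,0,-0.95]]' --angular '[[0,0,0],[0,0,0],[0,0,0],[0,0,0],[0,0,0],[0,0,0],[0,0,0]]'

```text
clock: 6.28
eef_pos: [444.5, -26.9, 196.1]
eef_rot: [3.139, -0.001, 1.523]
force: [0.2, 0.5, -5.6]
finger_gap: 13.5
```

Run:
```python
from h import *
plan((620.9,-81.6,190),1.648)
```

```text
clk 6.28 pos [444.5 -26.9 196.1] rot [ 3.1392e+00 -1.0000e-03  1.5230e+00] F [ 0.22  0.54 -5.61] T [-0.341  0.001  0.002] gap 13.5
  T [-0.308, 1.192, 0.043] A [0.001, -0.0, -0.04]
```

Call:
move_arm --translation '[[-0.03,0.1,0],[-0.08,0.3,0],[-0.13,0.5,0],[-0.18,0.7,0],[-0.23,0.87,0],[-0.25,0.95,0],[-0.25,0.95,0]]' --angular '[[0,0,0],[0,0,-0.01],[0,0,-0.02],[0,0,-0.03],[0,0,-0.04],[0,0,-0.04],[0,0,-0.04]]'

```text
clock: 7.15
eef_pos: [584.7, -71.6, 193.8]
eef_rot: [-3.14, 0.0, 1.648]
force: [-0.5, -0.1, -4.7]
finger_gap: 13.6
```

Run:
```python
from h import *
plan((620.9,-81.6,190),1.648)
```

```text
clk 7.15 pos [584.7 -71.6 193.8] rot [-3.1396e+00  5.0000e-04  1.6476e+00] F [-0.5  -0.07 -4.68] T [-0.256  0.018  0.056] gap 13.6
  T [-0.085, 0.236, 0.025] A [-0.001, 0.0, -0.0]
```

Call:
move_arm --translation '[[-0.04,0.12,0],[-0.085,0.236,0],[-0.085,0.236,0.1],[-0.085,0.236,0.2],[-0.085,0.236,0.25],[-0.085,0.236,0.25],[-0.085,0.236,0.25]]' --angular '[[0,0,0],[0,0,0],[0,0,0],[0,0,0],[0,0,0],[0,0,0],[0,0,0]]'

```text
clock: 8.02
eef_pos: [621.0, -81.1, 157.9]
eef_rot: [3.141, -0.0, 1.649]
force: [-0.0, -0.2, -5.2]
finger_gap: 13.4
```

Run:
```python
from h import *
plan((620.9,-81.6,140),1.648)
im,d=snap('side','side3'); im2,d2=snap('top','top3')
cv2.imwrite('pics/z6.png',cv2.resize(im[190:310,280:400],None,fx=5,fy=5,interpolation=cv2.INTER_CUBIC))
cv2.imwrite('pics/z7.png',cv2.resize(im2[120:220,220:380],None,fx=4.8,fy=4.8,interpolation=cv2.INTER_CUBIC))
plan((620.9,-81.6,106),1.648)
```

```text
clk 8.03 pos [621.  -81.1 157.9] rot [ 3.1409e+00 -1.0000e-04  1.6486e+00] F [-0.01 -0.16 -5.25] T [-0.285 -0.038 -0.034] gap 13.4
  T [-0.003, -0.001, 0.119] A [0.0, -0.0, 0.0]
clk 8.12 pos [621.2 -81.2 158.2] rot [3.1404 0.     1.6486] F [ 0.68 -0.37 -5.23] T [-0.282 -0.037  0.017] gap 13.7
  T [-0.003, -0.002, 0.348] A [0.0, 0.0, 0.0]
```

View pics/z6.png

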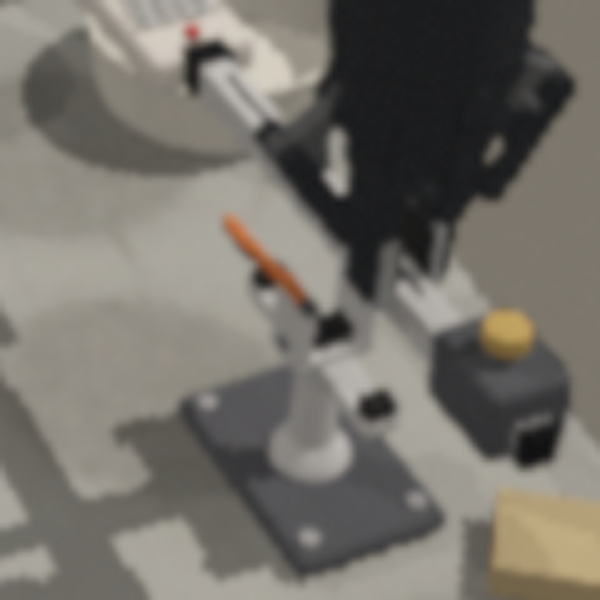

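View pics/z7.png

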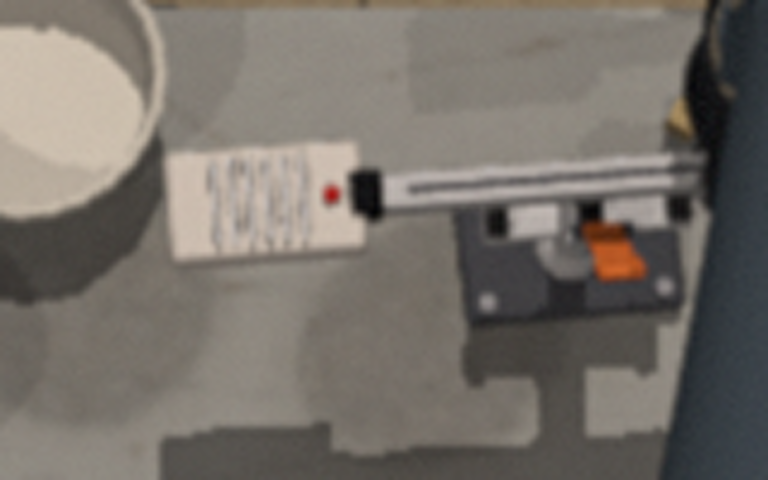

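Run:
```python
from h import *
T=lambda x,y:(220+(x+.5)/4.8-.5,120+(y+.5)/4.8-.5)
for p,z in [((385,191),160),((690,172),160),((172,208),164.3),((361,195),164.3)]: print(p,ray('top',*T(*p),z).round(1))
im=cv2.imread('pics/top3.png'); big=cv2.resize(im[120:220,220:380],None,fx=4.8,fy=4.8,interpolation=cv2.INTER_CUBIC)
g=big.min(axis=2); L=[]
for x in range(400,660,5):
    k=np.nonzero(g[140:225,x]>125)[0]+140
    if x<420: print(x,k.min(),k.max())
    # contiguous near line
    L.append(ray('top',*T(x,(k[0]+k[-1])/2),160)[:2]) if k[-1]-k[0]<45 else None
L=np.array(L); c=np.polyfit(L[:,1],L[:,0],1); print(len(L),c,np.polyval(c,[-31,-81]))
# stand line prediction
S=np.array([617,-31.2]); print('stops px',[ (np.array(proj('top',(617-.077*y,-31.2+y,85)))-[220,120])*4.8 for y in(45,-45)])
```

```text
(385, 191) [608.1  71.7 160. ]
(690, 172) [617.7 -67.5 160. ]
(172, 208) [598.6 168.2 164.3]
(361, 195) [605.1  82.8 164.3]
400 140 205
405 140 205
410 140 205
415 140 204
6 [-9.60909460e-02  6.14304591e+02] [617.28340986 622.08795716]
stops px [array([494.25186352, 216.57188523]), array([678.00743417, 203.6479822 ])]
```

Call:
move_arm --translation '[[0,0,0.08],[0,0,0.15],[0,0,0.18],[0,0,0.18],[0,0,0.18]]' --angular '[[0,0,0],[0,0,0],[0,0,0],[0,0,0],[0,0,0]]'

```text
clock: 8.75
eef_pos: [621.1, -81.2, 130.7]
eef_rot: [3.141, 0.0, 1.649]
force: [-0.1, -0.2, -5.4]
finger_gap: 13.5
```

Run:
```python
from h import *
im,d=snap('side','side4'); im2,d2=snap('top','top4')
cv2.imwrite('pics/z8.png',cv2.resize(im[210:290,310:390],None,fx=7.4,fy=7.4,interpolation=cv2.INTER_CUBIC))
cv2.imwrite('pics/z9.png',cv2.resize(im2[130:200,300:380],None,fx=8,fy=8,interpolation=cv2.INTER_CUBIC))
plan((620.9,-81.6,106),1.648)
```

```text
clk 8.85 pos [621.1 -81.1 130.9] rot [3.1408 0.     1.6486] F [ 0.13  0.41 -4.49] T [-0.267 -0.01  -0.008] gap 13.2
  T [-0.003, -0.002, 0.166] A [0.0, 0.0, 0.0]
```

View pics/z8.png

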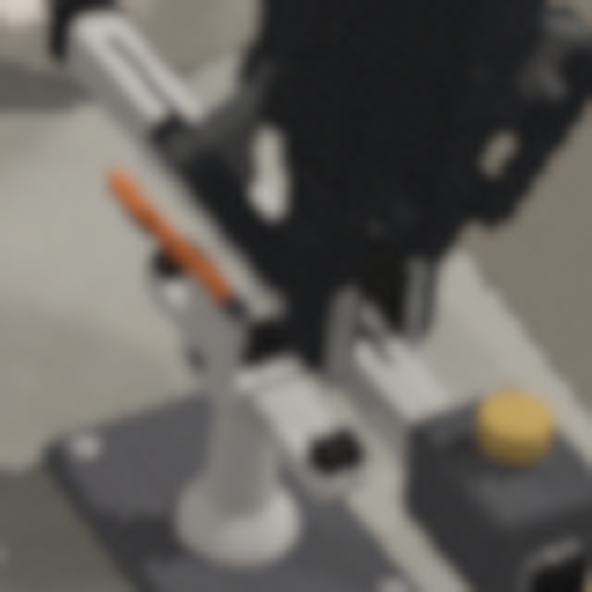

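View pics/z9.png

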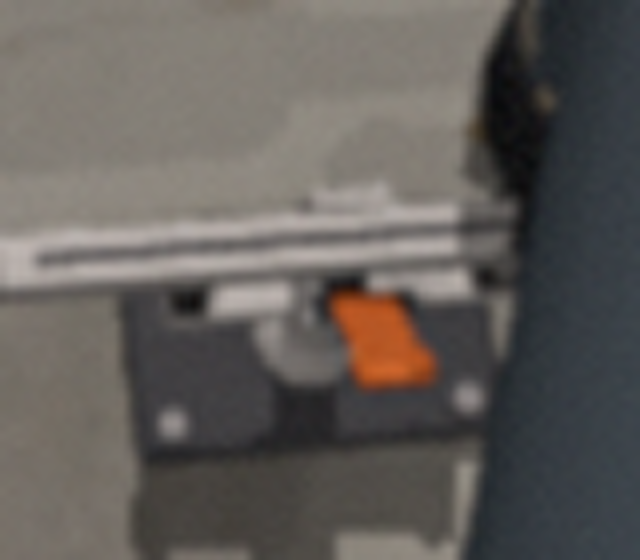

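Run:
```python
from h import *
T=lambda x,y:(300+(x+.5)/8-.5,130+(y+.5)/8-.5)
big=cv2.imread('pics/z9.png')
for x in (330,350,370): print(x,[(y,int(big[y,x].mean())) for y in range(165,300,5)])
b0=cv2.imread('pics/top0.png'); b0=cv2.resize(b0[130:200,300:380],None,fx=8,fy=8,interpolation=cv2.INTER_CUBIC)
cv2.imwrite('pics/z10.png',b0)
for x in (330,350,370): print('orig',x,[(y,int(b0[y,x].mean())) for y in range(165,300,5)])
for y in (180,): print('farcheek outer',ray('top',*T(350,y),112))
for y in (207,236,265,275): print(y,ray('top',*T(350,y),133))
```

```text
330 [(165, 122), (170, 123), (175, 123), (180, 124), (185, 128), (190, 141), (195, 156), (200, 154), (205, 145), (210, 140), (215, 153), (220, 169), (225, 164), (230, 135), (235, 103), (240, 105), (245, 132), (250, 160), (255, 173), (260, 158), (265, 126), (270, 92), (275, 73), (280, 49), (285, 38), (290, 40), (295, 45)]
350 [(165, 123), (170, 123), (175, 123), (180, 128), (185, 139), (190, 153), (195, 161), (200, 159), (205, 150), (210, 143), (215, 155), (220, 169), (225, 162), (230, 133), (235, 105), (240, 113), (245, 142), (250, 164), (255, 169), (260, 149), (265, 117), (270, 79), (275, 58), (280, 34), (285, 25), (290, 34), (295, 57)]
370 [(165, 123), (170, 123), (175, 125), (180, 132), (185, 144), (190, 156), (195, 161), (200, 159), (205, 156), (210, 156), (215, 161), (220, 160), (225, 144), (230, 119), (235, 104), (240, 121), (245, 149), (250, 164), (255, 159), (260, 136), (265, 110), (270, 98), (275, 108), (280, 118), (285, 115), (290, 97), (295, 84)]
orig 330 [(165, 111), (170, 110), (175, 110), (180, 113), (185, 118), (190, 130), (195, 142), (200, 142), (205, 125), (210, 103)
[... 358 characters left out ...]
4), (235, 22), (240, 14), (245, 9), (250, 4), (255, 6), (260, 9), (265, 4), (270, 4), (275, 11), (280, 14), (285, 30), (290, 56), (295, 84)]
orig 370 [(165, 111), (170, 111), (175, 113), (180, 119), (185, 131), (190, 143), (195, 146), (200, 141), (205, 119), (210, 90), (215, 68), (220, 65), (225, 75), (230, 88), (235, 96), (240, 88), (245, 83), (250, 90), (255, 104), (260, 116), (265, 121), (270, 123), (275, 123), (280, 119), (285, 112), (290, 103), (295, 96)]
farcheek outer [637.97468362 -30.54655046 112.        ]
207 [624.53771674 -27.39976049 133.        ]
236 [616.18610613 -27.26625017 133.        ]
265 [607.85302389 -27.13303605 133.        ]
275 [604.9838322  -27.08716864 133.        ]
```

View pics/z10.png

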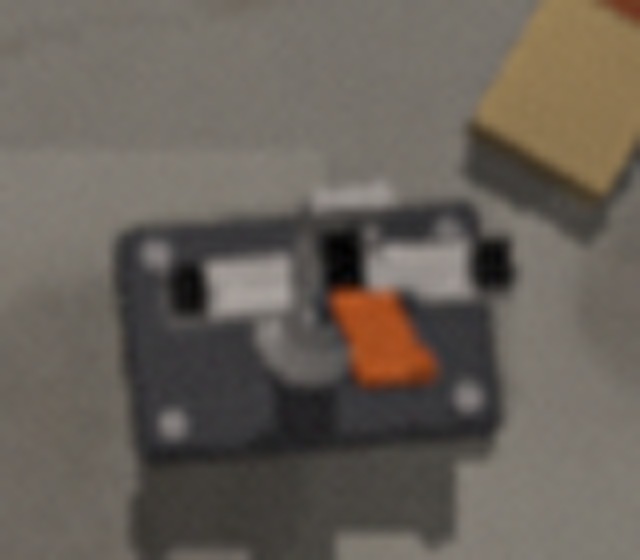

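Call:
move_arm --translation '[[0,0.006,0.02],[0,0.006,0.05],[0,0.006,0.08],[0,0.006,0.11],[0,0.006,0.135],[0,0.006,0.15],[0,0.006,0.15],[0,0.006,0.15]]' --angular '[[0,0,0],[0,0,0],[0,0,0],[0,0,0],[0,0,0],[0,0,0],[0,0,0],[0,0,0]]'

```text
clock: 9.85
eef_pos: [621.9, -81.0, 108.2]
eef_rot: [3.141, -0.0, 1.649]
force: [-0.5, -0.4, -3.9]
finger_gap: 13.5
```

Run:
```python
from h import *
plan((621.8,-81.6,106),1.648)
im,d=snap('side','side5'); im2,d2=snap('top','top5')
a=cv2.resize(im[200:280,310:390],None,fx=4.9,fy=7,interpolation=cv2.INTER_CUBIC); b=cv2.resize(im2[130:210,290:370],None,fx=4.9,fy=7,interpolation=cv2.INTER_CUBIC)
cv2.imwrite('pics/z11.png',np.hstack([a,b]))
plan((621.8,-81.6,106),1.648)
```

```text
clk 9.85 pos [621.9 -81.  108.2] rot [ 3.1412 -0.      1.6486] F [-0.5  -0.42 -3.9 ] T [-0.251 -0.03  -0.024] gap 13.5
  T [-0.004, -0.001, 0.015] A [0.0, -0.0, 0.0]
clk 9.95 pos [621.9 -81.  108.2] rot [ 3.1412 -0.      1.6486] F [ 0.59  0.47 -5.34] T [-0.302  0.016 -0.091] gap 13.4
  T [-0.004, -0.001, 0.015] A [0.0, -0.0, 0.0]
```

View pics/z11.png

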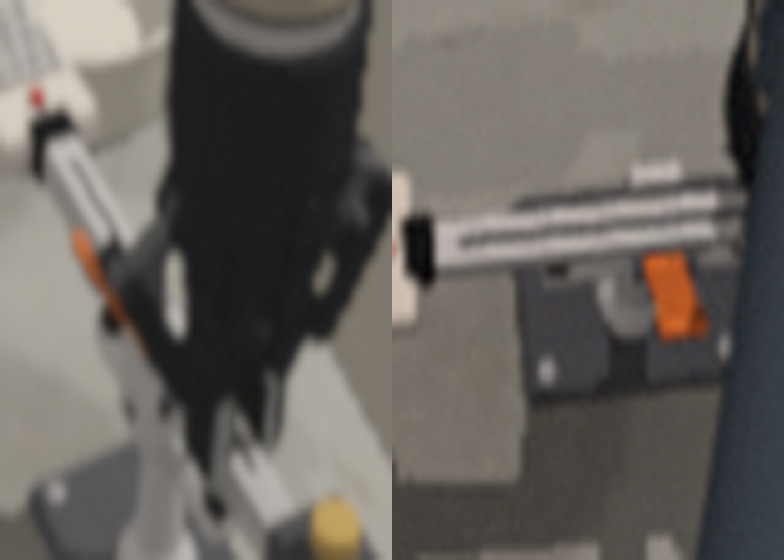

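Call:
move_arm --translation '[[0,0,0.003],[0,0,0.006],[0,0,0.01],[0,0,0.01],[0,0,0.01]]' --angular '[[0,0,0],[0,0,0],[0,0,0],[0,0,0],[0,0,0]]'

```text
clock: 10.58
eef_pos: [621.7, -81.0, 106.5]
eef_rot: [-3.142, -0.0, 1.649]
force: [-0.4, -0.8, -4.3]
finger_gap: 13.2
```

Call:
move_arm --translation '[[0,0,0.004],[0,0,0.004],[0,0,0.004],[0,0,0.004]]' --angular '[[0,0,0],[0,0,0],[0,0,0],[0,0,0]]'

```text
clock: 11.08
eef_pos: [621.8, -81.1, 106.1]
eef_rot: [3.141, -0.0, 1.649]
force: [-0.6, 0.3, -2.3]
finger_gap: 13.5
```

Run:
```python
from h import *
T=[]
for i in range(4):
    s=ctrl.get_state(); T.append(np.r_[s['force'],s['ft_torque']]); ctrl.read_camera('top')
print(np.mean(T,0).round(3)); plan((621.9,-81,106),1.648)
```

```text
[-0.875 -0.36  -2.313 -0.2    0.155  0.047]
clk 11.28 pos [621.8 -81.1 106.1] rot [ 3.1414 -0.      1.6486] F [-1.07  0.49 -1.86] T [-0.196  0.172  0.043] gap 13.6
  T [0.001, 0.001, 0.001] A [0.0, -0.0, 0.0]
```

Call:
move_arm --translation '[[0,0,0.002],[0,0,0.002],[0,0,0.002]]' --angular '[[0,0,0],[0,0,0],[0,0,0]]'

```text
clock: 11.65
eef_pos: [621.8, -81.1, 105.9]
eef_rot: [3.141, -0.0, 1.649]
force: [-0.4, -0.3, -1.0]
finger_gap: 13.4
```

Run:
```python
from h import *
T=[]
for i in range(4):
    s=ctrl.get_state(); T.append(np.r_[s['force'],s['ft_torque']]); ctrl.read_camera('top')
print(np.mean(T,0).round(3)); plan((621.9,-81,106),1.648)
```

```text
[-0.6   -0.893  0.286 -0.13   0.313  0.077]
clk 11.85 pos [621.8 -81.1 105.8] rot [3.1413 0.     1.6486] F [-1.48 -0.54  0.73] T [-0.112  0.253  0.038] gap 13.2
  T [0.001, 0.001, -0.001] A [0.0, 0.0, 0.0]
```

Run:
```python
from h import *
im,d=snap('side','side6'); im2,d2=snap('top','top6')
def om(i):
    i=i.astype(int); m=(i[...,2]>120)&(i[...,1]<0.6*i[...,2])&(i[...,0]<0.4*i[...,2]); return m
for f in('top0','top4','top5','top6'):
    m=om(cv2.imread(f'pics/{f}.png'))[150:195,320:370]; v,u=np.nonzero(m); print(f,m.sum(),u.min()+320,u.max()+320,v.min()+150,v.max()+150,u.mean()+320,v.mean()+150)
for f in('side0','side3','side4','side5','side6'):
    m=om(cv2.imread(f'pics/{f}.png'))[225:260,315:350]; v,u=np.nonzero(m); print(f,m.sum(),u.min()+315,u.max()+315,v.min()+225,v.max()+225)
a=cv2.resize(im[190:270,310:390],None,fx=7.4,fy=7.4,interpolation=cv2.INTER_CUBIC)
cv2.imwrite('pics/z12.png',np.clip(a.astype(float)*1.6,0,255).astype(np.uint8))
```

```text
top0 92 342 353 166 177 347.0652173913044 171.82608695652175
top4 98 342 353 167 177 347.2244897959184 172.18367346938777
top5 100 341 353 166 177 346.68 171.45
top6 99 341 353 166 177 346.72727272727275 171.50505050505052
side0 24 326 339 235 249
side3 14 327 338 236 247
side4 14 327 339 236 248
side5 6 327 329 236 239
side6 3 327 328 236 237
```

View pics/z12.png

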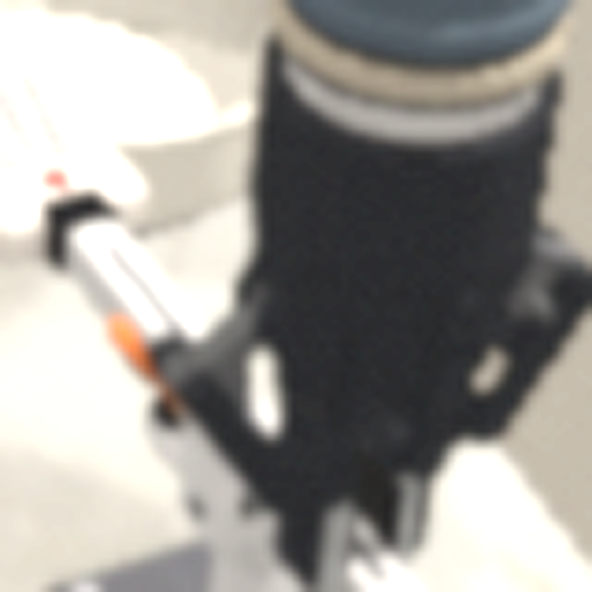

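Run:
```python
from h import *
T=[]
for i in range(16):
    s=ctrl.get_state(); T.append(np.r_[s['force'],s['ft_torque']]); ctrl.read_camera('top')
T=np.array(T); print(T.mean(0).round(3),(T.std(0)/4).round(3)); print(s['clock'])
```

```text
[-1.199 -0.961  1.576 -0.188  0.314  0.058] [0.107 0.188 0.122 0.009 0.009 0.009]
12.7
```

Call:
move_arm --translation '[[0,0,-0.002],[0,0,-0.002],[0,0,-0.002]]' --angular '[[0,0,0],[0,0,0],[0,0,0]]'

```text
clock: 13.12
eef_pos: [621.8, -81.1, 105.9]
eef_rot: [3.141, 0.0, 1.649]
force: [-0.8, -2.2, 1.4]
finger_gap: 13.8
```

Call:
move_arm --translation '[[0,0,0],[0,0,0],[0,0,0],[0,0,0]]' --angular '[[0,0,0],[0,0,0],[0,0,0],[0,0,0]]' --jaw 0.27

```text
clock: 13.62
eef_pos: [621.8, -80.8, 105.9]
eef_rot: [3.141, -0.0, 1.649]
force: [0.2, -0.3, -0.1]
finger_gap: 23.1
```

Run:
```python
from h import *
T=[]
for i in range(5):
    s=ctrl.get_state(); T.append(np.r_[s['force'],s['ft_torque']]); im2,d2=snap('top','top7'); 
im,d=snap('side','side7')
print(np.mean(T,0).round(3)); plan((621.9,-81,106),1.648)
a=cv2.resize(im[170:290,270:390],None,fx=5,fy=5,interpolation=cv2.INTER_CUBIC)
cv2.imwrite('pics/z13.png',np.clip(a.astype(float)*1.3,0,255).astype(np.uint8))
for f in('top6','top7'):
    P=pts('top',np.load(f'pics/{f}.npy')); im=cv2.imread(f'pics/{f}.png')
    m=(im.min(2)>150); m[:,:240]=0; m[:,300:]=0; m[:150]=0; m[180:]=0; m&=P[...,2]>60
    q=P[m]; print(f,len(q),q.mean(0)); A=np.c_[q[:,:2]-q[:,:2].mean(0),np.ones(len(q))]; print(np.linalg.lstsq(A,q[:,2],rcond=None)[0])
```

```text
[0.03  0.275 0.161 0.001 0.008 0.   ]
clk 13.93 pos [621.7 -81.  105.9] rot [ 3.1415e+00 -2.0000e-04  1.6486e+00] F [-0.31  0.49 -0.24] T [-0.014  0.063 -0.034] gap 23.1
  T [-0.0, 0.001, -0.0] A [0.0, -0.0, 0.0]
top6 662 [604.53294306 128.29458726 112.93339558]
[ -2.4854084   -0.17583817 112.93339558]
top7 628 [603.66350133 128.4990829  104.80445874]
[ -3.03972371  -0.28898378 104.80445874]
```

View pics/z13.png

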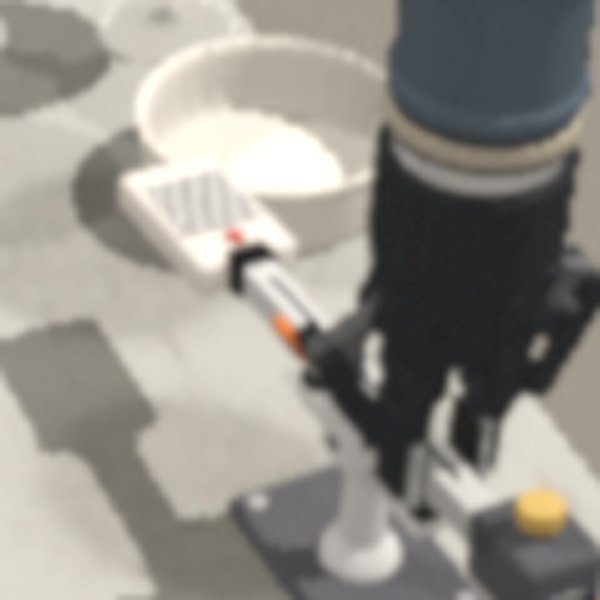

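Run:
```python
from h import *
for f in('top5','top6','top7'):
    d=np.load(f'pics/{f}.npy'); P=pts('top',d); im=cv2.imread(f'pics/{f}.png')
    m=(im.min(2)>110)&(P[...,2]>70)&(P[...,2]<140)&(P[...,0]>585)&(P[...,0]<625)
    m[:,:225]=0; m[:,345:]=0
    q=P[m]; 
    for lo,hi in((80,175),(20,65),(-25,20),(-60,-35)):
        k=(q[:,1]>lo)&(q[:,1]<hi); print(f,lo,k.sum(), np.median(q[k],0).round(1) if k.any() else '')
a=cv2.imread('pics/top7.png'); cv2.imwrite('pics/z14.png',cv2.resize(a[120:220,220:380],None,fx=4.8,fy=4.8,interpolation=cv2.INTER_CUBIC))
```

```text
top5 80 631 [604.7 128.4 108.3]
top5 20 114 [610.4  43.5 108.3]
top5 -25 113 [613.9  -4.5 109.4]
top5 -60 0 
top6 80 629 [604.6 128.3 108.1]
top6 20 115 [610.8  43.4 107.8]
top6 -25 112 [613.4  -2.6 107.2]
top6 -60 0 
top7 80 609 [604.5 128.4  96.5]
top7 20 117 [610.3  43.1 102.8]
top7 -25 115 [613.7  -2.2 105.5]
top7 -60 0
```

View pics/z14.png

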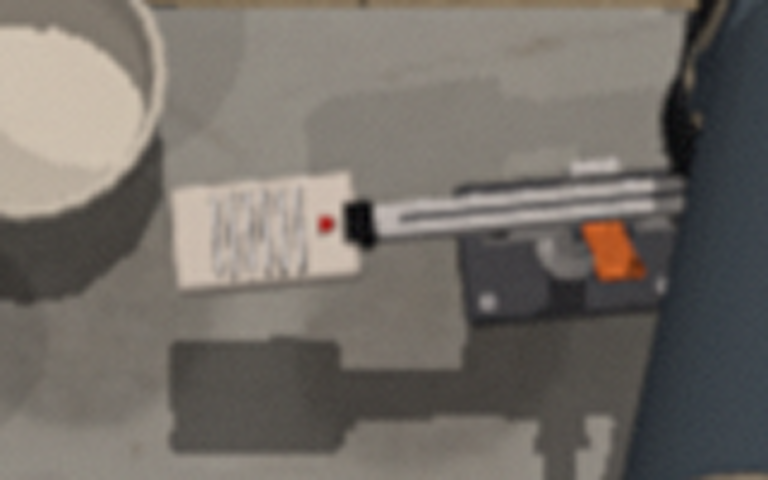

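Call:
move_arm --translation '[[0,0,0],[0,0,0],[0,0,0],[0,0,0]]' --angular '[[0,0,0],[0,0,0],[0,0,0],[0,0,0]]' --jaw 0 --newtons 60

```text
clock: 14.42
eef_pos: [621.9, -81.0, 106.1]
eef_rot: [3.141, -0.0, 1.649]
force: [0.1, 0.0, 1.8]
finger_gap: 14.3
```

Call:
move_arm --translation '[[0,0,-0.01],[0,0,-0.025],[0,0,-0.04],[-0.01,0,-0.04],[-0.025,0,-0.04],[-0.04,0,-0.04],[-0.042,0,-0.04],[-0.042,0,-0.04],[-0.042,0,-0.04]]' --angular '[[0,0,0],[0,0,0],[0,0,0],[0,0.01,0],[0,0.02,0],[0,0.03,0],[0,0.035,0],[0,0.035,0],[0,0.035,0]]'

```text
clock: 15.55
eef_pos: [622.2, -86.9, 111.9]
eef_rot: [-3.142, -0.11, 1.649]
force: [0.8, -0.0, -5.0]
finger_gap: 14.6
```

```bash
cat >> h.py <<'E'
def rd(n=5,tag='t'):
    T=[]
    for i in range(n):
        s=ctrl.get_state(); T.append(np.r_[s['force'],s['ft_torque']]); im,d=snap('top',tag)
    print(tag,'FT',np.mean(T,0).round(3),'pos',s['eef_pos'].round(2),s['eef_rot'].round(3),'clk',s['clock'])
    d=np.load(f'pics/{tag}.npy'); P=pts('top',d)
    m=(im.min(2)>110)&(P[...,2]>70)&(P[...,2]<150)&(P[...,0]>585)&(P[...,0]<625)
    m[:,:225]=0; m[:,345:]=0
    q=P[m]; print([(lo,int(k.sum()),np.median(q[k],0).round(1).tolist()) for lo,hi in((80,175),(20,65),(-25,20),(-50,-25)) for k in [(q[:,1]>lo)&(q[:,1]<hi)] if k.any()])
    k=(q[:,1]<70)&(q[:,1]>-25); print('tube slope',np.polyfit(q[k,1],q[k,2],1).round(3))
E
python3 - <<'E'
from h import *
rd(8,'top8')
E
```

```text
top8 FT [ 0.011 -0.007 -5.103 -0.487 -0.054  0.007] pos [622.22 -87.04 111.94] [-3.142 -0.11   1.649] clk 15.9
[(80, 631, [604.5, 123.8, 120.4]), (20, 121, [610.2, 44.5, 119.2]), (-25, 153, [611.5, -3.6, 118.2]), (-50, 15, [615.3, -28.7, 118.8])]
tube slope [  0.168 110.814]
```

Run:
```python
from h import *
plan((622.2,-87.0,104))
plan((622.2,-87.0,101))
```

```text
clk 15.95 pos [622.2 -87.1 111.9] rot [ 3.1416 -0.11    1.6489] F [-0.13 -0.64 -6.01] T [-0.485 -0.014  0.026] gap 14.6
  T [-0.005, -0.0, 0.053] A [0.0, -0.035, -0.0]
clk 15.95 pos [622.2 -87.1 111.9] rot [ 3.1416 -0.11    1.6489] F [-0.13 -0.64 -6.01] T [-0.485 -0.014  0.026] gap 14.6
  T [-0.007, -0.0, 0.073] A [0.0, -0.035, -0.0]
```

Call:
move_arm --translation '[[-0.002,0,0.015],[-0.003,0,0.03],[-0.005,0,0.045],[-0.005,0,0.053],[-0.005,0,0.053],[-0.005,0,0.053]]' --angular '[[0,-0.002,0],[0,-0.004,0],[0,-0.004,0],[0,-0.004,0],[0,-0.004,0],[0,-0.004,0]]'

```text
clock: 16.7
eef_pos: [622.3, -87.3, 104.0]
eef_rot: [3.141, -0.097, 1.649]
force: [-0.2, -0.8, -4.9]
finger_gap: 14.7
```

Call:
move_arm --translation '[[0,0,0.005],[-0.001,0,0.01],[-0.001,0,0.01],[-0.001,0,0.01]]' --angular '[[0,0,0],[0,0,0],[0,0,0],[0,0,0]]'

```text
clock: 17.2
eef_pos: [622.2, -87.2, 102.4]
eef_rot: [-3.142, -0.097, 1.649]
force: [-0.1, 0.1, -5.4]
finger_gap: 14.3
```

Run:
```python
from h import *
rd(4,'top9')
```

```text
top9 FT [-0.171 -0.017 -5.012 -0.486 -0.036  0.032] pos [622.19 -87.17 102.45] [ 3.142 -0.098  1.649] clk 17.35
[(80, 625, [604.9, 123.8, 108.2]), (20, 119, [610.5, 43.5, 107.6]), (-25, 118, [613.5, -4.7, 108.4]), (-50, 18, [615.5, -29.9, 107.6])]
tube slope [1.00000e-03 1.07805e+02]
```

Call:
move_arm --translation '[[0,0,0.003],[0,0,0.003],[0,0,0.003]]' --angular '[[0,0,0],[0,0,0],[0,0,0]]'

```text
clock: 17.77
eef_pos: [622.2, -87.1, 102.0]
eef_rot: [-3.142, -0.097, 1.649]
force: [0.4, 0.1, -4.3]
finger_gap: 14.7
```

Call:
move_arm --translation '[[0,0,0.003],[0,0,0.003],[0,0,0.003]]' --angular '[[0,0,0],[0,0,0],[0,0,0]]'

```text
clock: 18.15
eef_pos: [622.2, -87.1, 101.5]
eef_rot: [3.142, -0.097, 1.649]
force: [0.1, -0.5, -5.1]
finger_gap: 14.7
```

Call:
move_arm --translation '[[0,0,0.003],[0,0,0.003],[0,0,0.003]]' --angular '[[0,0,0],[0,0,0],[0,0,0]]'

```text
clock: 18.52
eef_pos: [622.3, -87.1, 101.3]
eef_rot: [3.141, -0.097, 1.649]
force: [-0.2, -0.5, -2.9]
finger_gap: 14.7
```

Run:
```python
from h import *
rd(4,'top10')
```

```text
top10 FT [-0.145 -0.23  -2.907 -0.408  0.08   0.073] pos [622.27 -87.1  101.26] [ 3.141 -0.097  1.649] clk 18.675
[(80, 624, [605.1, 124.9, 107.7]), (20, 117, [610.4, 43.4, 107.6]), (-25, 114, [613.5, -2.4, 107.4]), (-50, 21, [615.9, -28.2, 106.3])]
tube slope [1.20000e-02 1.06962e+02]
```

Call:
move_arm --translation '[[0,0,0.002],[0,0,0.002],[0,0,0.002]]' --angular '[[0,0,0],[0,0,0],[0,0,0]]'

```text
clock: 19.1
eef_pos: [622.3, -87.1, 101.0]
eef_rot: [3.141, -0.097, 1.649]
force: [-1.4, -1.5, -0.0]
finger_gap: 14.2
```

Call:
move_arm --translation '[[0,0,0],[0,0,0],[0,0,0],[0,0,0]]' --angular '[[0,0,0],[0,0,0],[0,0,0],[0,0,0]]' --jaw 0.27

```text
clock: 19.6
eef_pos: [622.3, -87.0, 100.9]
eef_rot: [3.141, -0.097, 1.649]
force: [0.3, -0.4, 0.4]
finger_gap: 23.3
```

Run:
```python
from h import *
rd(4,'top11')
```

```text
top11 FT [-0.053 -0.242  0.054 -0.074 -0.016  0.017] pos [622.23 -87.   100.81] [ 3.141 -0.097  1.649] clk 19.75
[(80, 621, [604.5, 123.8, 105.3]), (20, 118, [610.6, 42.3, 106.4]), (-25, 113, [613.4, -2.6, 107.3]), (-50, 21, [616.0, -28.5, 107.8])]
tube slope [-1.20000e-02  1.06764e+02]
```

Call:
move_arm --translation '[[0,0,0],[0,0,0],[0,0,0],[0,0,0]]' --angular '[[0,0,0],[0,0,0],[0,0,0],[0,0,0]]'

```text
clock: 20.3
eef_pos: [622.2, -87.0, 100.8]
eef_rot: [3.142, -0.098, 1.649]
force: [0.1, -0.7, 0.1]
finger_gap: 22.9
```

Run:
```python
from h import *
rd(4,'top12')
im,d=snap('side','side12'); a=cv2.resize(im[170:290,270:390],None,fx=5,fy=5,interpolation=cv2.INTER_CUBIC)
cv2.imwrite('pics/z15.png',np.clip(a.astype(float)*1.3,0,255).astype(np.uint8))
```

```text
top12 FT [ 0.131 -0.138  0.237 -0.094 -0.014  0.011] pos [622.18 -87.02 100.79] [-3.142 -0.097  1.649] clk 20.45
[(80, 623, [604.7, 123.8, 109.5]), (20, 118, [610.4, 43.7, 108.3]), (-25, 115, [613.1, -2.4, 108.2]), (-50, 20, [615.9, -28.8, 107.8])]
tube slope [6.00000e-03 1.07819e+02]
```

View pics/z15.png

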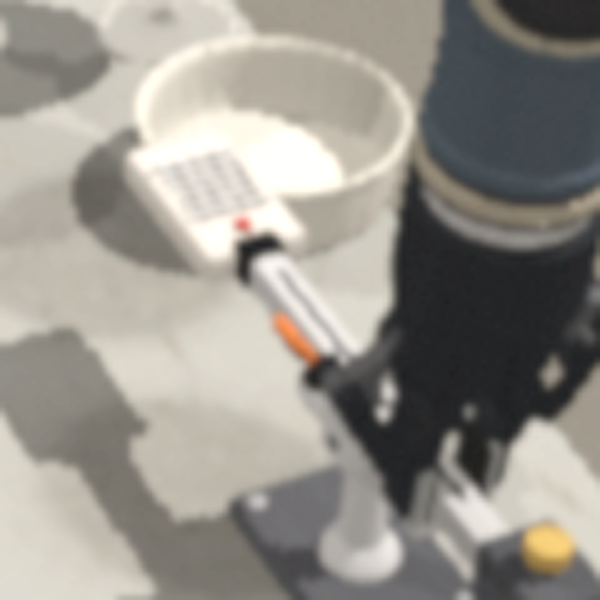

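Call:
move_arm --translation '[[0,0,0],[0,0,0],[0,0,0]]' --angular '[[0,0,0],[0,0,0],[0,0,0]]'

```text
clock: 20.92
eef_pos: [622.2, -87.0, 100.8]
eef_rot: [3.142, -0.097, 1.649]
force: [0.2, 0.2, 0.0]
finger_gap: 23.0
```

Run:
```python
from h import *
for i in range(4): rd(2,f'top13_{i}')
```

```text
top13_0 FT [-0.037 -0.421 -0.16  -0.104  0.002 -0.003] pos [622.17 -87.03 100.78] [-3.142 -0.097  1.649] clk 20.975
[(80, 622, [604.8, 123.8, 109.6]), (20, 118, [610.5, 43.5, 108.3]), (-25, 116, [613.6, -2.5, 107.9]), (-50, 20, [615.4, -29.0, 108.2])]
tube slope [1.60000e-02 1.07548e+02]
top13_1 FT [ 0.009  0.122 -0.198 -0.121 -0.015 -0.005] pos [622.19 -87.04 100.79] [ 3.142 -0.097  1.649] clk 21.075
[(80, 621, [605.0, 123.8, 107.1]), (20, 117, [610.7, 43.5, 107.3]), (-25, 115, [613.9, -2.4, 107.5]), (-50, 21, [615.2, -28.5, 108.7])]
tube slope [6.00000e-03 1.06995e+02]
top13_2 FT [ 0.089 -0.032 -0.691 -0.142  0.033  0.027] pos [622.19 -87.01 100.77] [-3.142 -0.097  1.649] clk 21.175
[(80, 630, [605.0, 125.9, 105.9]), (20, 115, [610.3, 43.3, 106.7]), (-25, 115, [613.5, -2.6, 107.2]), (-50, 21, [616.1, -27.9, 106.7])]
tube slope [-8.00000e-03  1.06913e+02]
top13_3 FT [ 0.315  0.48  -0.527 -0.08  -0.044  0.006] pos [622.19 -87.01 100.8 ] [-3.142 -0.097  1.649] clk 21.275
[(80, 627, [605.0, 123.8, 107.3]), (20, 116, [610.5, 43.4, 107.3]), (-25, 117, [613.3, -2.5, 107.3]), (-50, 21, [615.3, -28.6, 107.2])]
tube slope [8.00000e-03 1.06914e+02]
```

Call:
move_arm --translation '[[0,0,0],[0,0,0],[0.004,0,-0.04],[0.012,0,-0.12],[0.025,0,-0.25],[0.04,0,-0.4],[0.06,0,-0.6],[0.06,0,-0.6]]' --angular '[[0,0,0],[0,0,0],[0,0,0],[0,0,0],[0,0,0],[0,0,0],[0,0,0],[0,0,0]]' --jaw 0.33

```text
clock: 22.32
eef_pos: [624.1, -87.5, 195.3]
eef_rot: [3.135, -0.096, 1.649]
force: [-0.5, 0.7, 0.1]
finger_gap: 28.3
```

Run:
```python
from h import *
for i in range(4): rd(2,f'top14_{i}')
im,d=snap('side','side14'); a=cv2.resize(im[170:290,270:390],None,fx=5,fy=5,interpolation=cv2.INTER_CUBIC)
cv2.imwrite('pics/z16.png',np.clip(a.astype(float)*1.2,0,255).astype(np.uint8))
```

```text
top14_0 FT [-0.438  0.851 -0.028 -0.09  -0.009 -0.025] pos [623.02 -87.04 193.44] [ 3.138 -0.097  1.649] clk 22.375
[(80, 626, [604.4, 123.8, 106.8]), (20, 113, [610.2, 43.4, 106.8]), (-25, 113, [613.3, -2.3, 107.3]), (-50, 21, [615.8, -28.5, 108.1])]
tube slope [-7.00000e-03  1.07077e+02]
top14_1 FT [ 0.671  0.228  0.529 -0.069 -0.005  0.001] pos [621.78 -86.61 191.21] [-3.141 -0.098  1.649] clk 22.475
[(80, 623, [605.1, 123.8, 107.4]), (20, 118, [610.7, 43.3, 107.5]), (-25, 117, [613.9, -2.6, 107.5]), (-50, 20, [615.5, -28.8, 108.4])]
tube slope [1.10000e-02 1.06885e+02]
top14_2 FT [-0.147 -0.54  -0.544 -0.081 -0.019  0.011] pos [621.57 -86.57 190.43] [-3.14  -0.098  1.649] clk 22.575
[(80, 625, [604.7, 123.8, 109.2]), (20, 114, [610.4, 43.5, 108.2]), (-25, 115, [613.2, -2.4, 108.0]), (-50, 21, [615.8, -28.3, 108.6])]
tube slope [1.30000e-02 1.07685e+02]
top14_3 FT [-0.625 -0.475  0.133 -0.094 -0.007  0.029] pos [621.69 -86.68 190.4 ] [-3.14  -0.098  1.648] clk 22.675
[(80, 626, [605.1, 123.8, 107.7]), (20, 119, [610.4, 43.4, 106.9]), (-25, 114, [613.4, -3.6, 107.6]), (-50, 20, [616.1, -29.1, 107.5])]
tube slope [1.10000e-02 1.06914e+02]
```

View pics/z16.png

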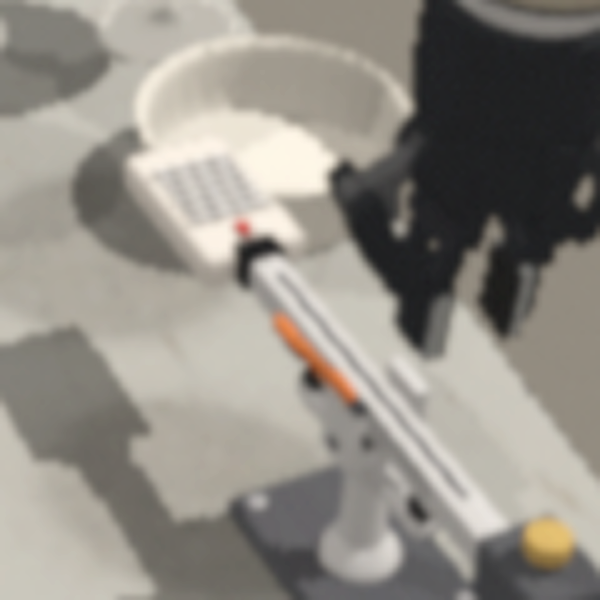

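Run:
```python
from h import *
plan((560,-75,195),1.648)
plan((525,-38.3,195),1.648)
```

```text
clk 22.77 pos [621.9 -86.8 190.6] rot [-3.1404 -0.0975  1.6484] F [-0.59 -0.09  0.36] T [-0.154 -0.015  0.008] gap 28.1
  T [0.113, -0.405, -0.018] A [-0.0, -0.031, 0.0]
clk 22.77 pos [621.9 -86.8 190.6] rot [-3.1404 -0.0975  1.6484] F [-0.59 -0.09  0.36] T [-0.154 -0.015  0.008] gap 28.1
  T [0.373, -0.619, 0.008] A [-0.0, -0.031, 0.0]
```

Call:
move_arm --translation '[[0.04,-0.13,-0.01],[0.08,-0.3,-0.02],[0.113,-0.45,-0.02],[0.2,-0.56,-0.01],[0.3,-0.62,0],[0.373,-0.62,0.008],[0.373,-0.62,0.008],[0.373,-0.62,0.008]]' --angular '[[0,-0.01,0],[0,-0.02,0],[0,-0.031,0],[0,-0.031,0],[0,-0.031,0],[0,-0.031,0],[0,-0.031,0],[0,-0.031,0]]' --jaw 0 --newtons 20

```text
clock: 23.78
eef_pos: [525.7, -38.8, 195.5]
eef_rot: [3.141, 0.001, 1.648]
force: [-0.8, 0.1, 0.7]
finger_gap: -0.1
```

Run:
```python
from h import *
rd(1,'top15')
im,d=snap('side','side15'); a=cv2.resize(im[140:290,220:390],None,fx=4,fy=4,interpolation=cv2.INTER_CUBIC)
cv2.imwrite('pics/z17.png',np.clip(a.astype(float)*1.2,0,255).astype(np.uint8))
b=cv2.imread('pics/top15.png'); cv2.imwrite('pics/z18.png',cv2.resize(b[120:240,220:400],None,fx=4.4,fy=4.4,interpolation=cv2.INTER_CUBIC))
plan((527,-38.3,156),1.648)
```

```text
top15 FT [-0.764  0.083  0.672 -0.033  0.022 -0.055] pos [525.71 -38.79 195.51] [3.141e+00 1.000e-03 1.648e+00] clk 23.775
[(80, 625, [605.1, 123.8, 107.7]), (20, 114, [610.6, 43.4, 107.6]), (-25, 108, [613.6, -2.7, 107.6]), (-50, 20, [615.6, -28.9, 107.5])]
tube slope [3.00000e-03 1.07548e+02]
clk 23.88 pos [525.5 -39.1 195.5] rot [3.1414e+00 5.0000e-04 1.6477e+00] F [ 0.3  -0.48 -0.24] T [-0.022  0.026 -0.026] gap 0.1
  T [0.004, 0.01, 0.263] A [0.0, 0.0, -0.0]
```

View pics/z17.png

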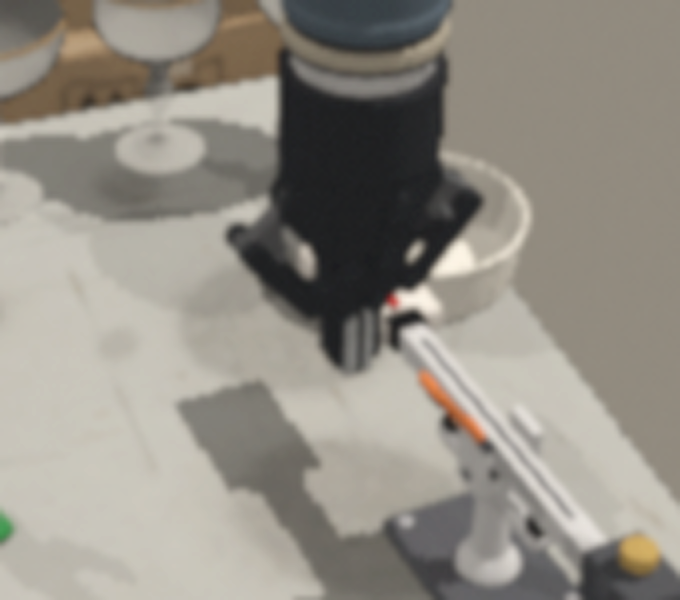

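View pics/z18.png

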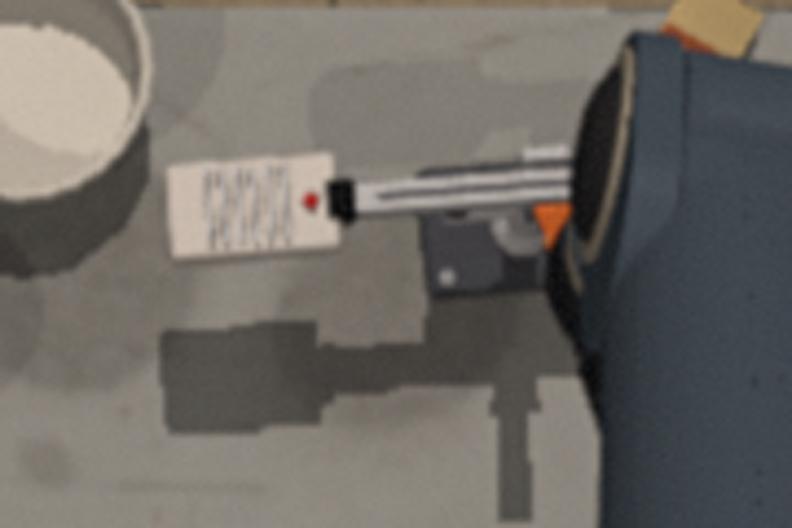

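Call:
move_arm --translation '[[0.004,0.01,0.1],[0.004,0.01,0.2],[0.004,0.01,0.263],[0.004,0.05,0.263],[0.004,0.1,0.263],[0.004,0.15,0.263],[0.004,0.15,0.263]]' --angular '[[0,0,0],[0,0,0],[0,0,0],[0,0,0],[0,0,0],[0,0,0],[0,0,0]]'

```text
clock: 24.75
eef_pos: [548.5, -36.0, 156.4]
eef_rot: [3.14, 0.0, 1.649]
force: [0.2, -1.2, -0.1]
finger_gap: -0.2
```

Run:
```python
from h import *
rd(1,'top16')
im,d=snap('side','side16'); a=cv2.resize(im[140:290,220:390],None,fx=4,fy=4,interpolation=cv2.INTER_CUBIC)
cv2.imwrite('pics/z19.png',np.clip(a.astype(float)*1.2,0,255).astype(np.uint8))
plan((583.5,-33.8,157),1.648)
```

```text
top16 FT [ 1.840e-01 -1.176e+00 -1.270e-01 -4.300e-02  1.800e-02 -1.000e-03] pos [548.54 -35.96 156.38] [3.14  0.    1.649] clk 24.75
[(80, 622, [604.7, 123.8, 108.1]), (20, 116, [610.3, 43.4, 107.4]), (-25, 109, [613.4, -2.6, 107.4]), (-50, 11, [619.9, -27.7, 108.0])]
tube slope [  0.    107.524]
clk 24.85 pos [547.6 -36.1 156.1] rot [ 3.1416 -0.      1.6486] F [-0.13 -0.45 -0.51] T [-0.014  0.015 -0.046] gap -0.0
  T [-0.003, 0.24, -0.006] A [0.0, -0.0, 0.0]
```

View pics/z19.png

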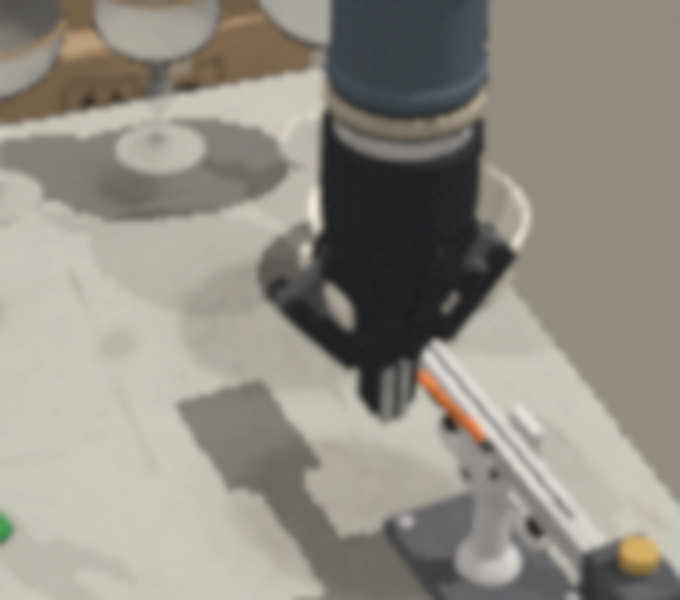

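Call:
move_arm --translation '[[0,0.04,0],[0,0.08,0],[0,0.12,0],[0,0.16,0],[0,0.2,0],[0,0.24,0],[0,0.24,0]]' --angular '[[0,0,0],[0,0,0],[0,0,0],[0,0,0],[0,0,0],[0,0,0],[0,0,0]]'

```text
clock: 25.72
eef_pos: [584.0, -33.2, 156.0]
eef_rot: [3.141, 0.0, 1.649]
force: [0.4, 0.1, 0.3]
finger_gap: -0.0
```

Run:
```python
from h import *
rd(1,'top17')
im,d=snap('side','side17'); a=cv2.resize(im[170:290,270:390],None,fx=5,fy=5,interpolation=cv2.INTER_CUBIC)
cv2.imwrite('pics/z20.png',np.clip(a.astype(float)*1.2,0,255).astype(np.uint8))
for cx,tz in ((611.2,151.7),(623.1,146),(632.4,136.6),(637,127.7),(639,118)):
    x=cx-14.5; plan((x,-31.2+.077*(x-617.5),tz+11),1.648)
```

```text
top17 FT [0.424 0.111 0.285 0.002 0.019 0.035] pos [583.99 -33.19 155.97] [3.141 0.    1.649] clk 25.725
[(80, 622, [604.9, 123.8, 108.2]), (20, 115, [610.3, 43.4, 107.4]), (-25, 90, [612.9, 1.8, 107.6])]
tube slope [8.00000e-03 1.07146e+02]
clk 25.82 pos [583.4 -33.3 155.9] rot [-3.1415 -0.      1.6485] F [-0.24 -0.22  0.04] T [-0.037  0.037 -0.015] gap 0.0
  T [-0.004, 0.089, -0.045] A [-0.0, -0.0, 0.0]
clk 25.82 pos [583.4 -33.3 155.9] rot [-3.1415 -0.      1.6485] F [-0.24 -0.22  0.04] T [-0.037  0.037 -0.015] gap 0.0
  T [-0.004, 0.168, -0.007] A [-0.0, -0.0, 0.0]
clk 25.82 pos [583.4 -33.3 155.9] rot [-3.1415 -0.      1.6485] F [-0.24 -0.22  0.04] T [-0.037  0.037 -0.015] gap 0.0
  T [-0.004, 0.23, 0.056] A [-0.0, -0.0, 0.0]
clk 25.82 pos [583.4 -33.3 155.9] rot [-3.1415 -0.      1.6485] F [-0.24 -0.22  0.04] T [-0.037  0.037 -0.015] gap 0.0
  T [-0.004, 0.261, 0.115] A [-0.0, -0.0, 0.0]
clk 25.82 pos [583.4 -33.3 155.9] rot [-3.1415 -0.      1.6485] F [-0.24 -0.22  0.04] T [-0.037  0.037 -0.015] gap 0.0
  T [-0.004, 0.274, 0.18] A [-0.0, -0.0, 0.0]
```

View pics/z20.png

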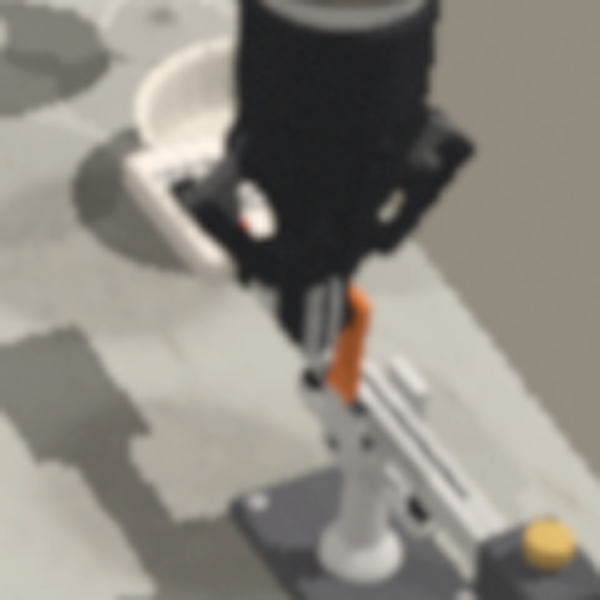

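Call:
move_arm --translation '[[0,0.045,-0.025],[0,0.089,-0.04],[0,0.13,-0.03],[0,0.168,-0.007],[0,0.2,0.022],[0,0.23,0.056],[0,0.247,0.085],[0,0.261,0.11],[0,0.261,0.11]]' --angular '[[0,0,0],[0,0,0],[0,0,0],[0,0,0],[0,0,0],[0,0,0],[0,0,0],[0,0,0],[0,0,0]]'

```text
clock: 26.95
eef_pos: [622.2, -30.2, 139.0]
eef_rot: [-3.141, -0.0, 1.649]
force: [1.3, -0.2, 0.0]
finger_gap: 0.3
```

Run:
```python
from h import *
rd(1,'top18')
im,d=snap('side','side18'); a=cv2.resize(im[170:290,270:390],None,fx=5,fy=5,interpolation=cv2.INTER_CUBIC)
cv2.imwrite('pics/z21.png',np.clip(a.astype(float)*1.2,0,255).astype(np.uint8))
plan((624.5,-30.7,129),1.648)
```

```text
top18 FT [ 1.286 -0.212  0.043 -0.003 -0.068  0.017] pos [622.17 -30.17 139.03] [-3.141 -0.     1.649] clk 26.95
[(80, 630, [604.9, 123.8, 108.1]), (20, 116, [610.5, 43.4, 107.4]), (-25, 93, [613.3, 2.1, 107.5])]
tube slope [9.00000e-03 1.07016e+02]
clk 27.05 pos [622.2 -30.3 139.4] rot [-3.1411e+00 -1.0000e-04  1.6485e+00] F [ 0.23 -0.45  0.59] T [0.002 0.043 0.032] gap 0.3
  T [-0.004, 0.015, 0.069] A [-0.0, -0.0, 0.0]
```

View pics/z21.png

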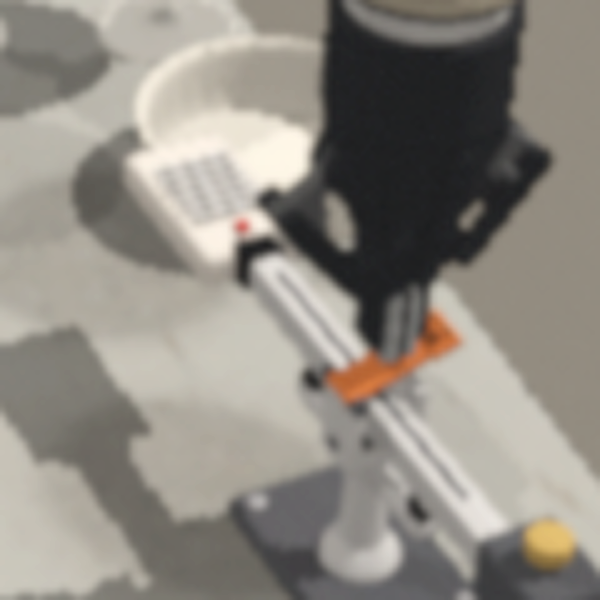

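Keeper is nearly down and the boom is still level. I'll press down gently and watch the force.

Call:
move_arm --translation '[[0,0.008,0.02],[0,0.015,0.04],[0,0.015,0.058],[0,0.015,0.062],[0,0.015,0.062]]' --angular '[[0,0,0],[0,0,0],[0,0,0],[0,0,0],[0,0,0]]'

```text
clock: 27.68
eef_pos: [624.6, -30.0, 130.1]
eef_rot: [-3.141, -0.0, 1.649]
force: [-0.5, 0.1, -0.3]
finger_gap: 0.1
```

Call:
move_arm --translation '[[0,0,0.004],[0,0,0.006],[0,0,0.006]]' --angular '[[0,0,0],[0,0,0],[0,0,0]]'

```text
clock: 28.05
eef_pos: [624.6, -30.0, 129.3]
eef_rot: [-3.141, -0.0, 1.649]
force: [-0.2, 0.4, 0.7]
finger_gap: -0.1
```

Call:
move_arm --translation '[[0,0,0.005],[0,0,0.005],[0,0,0.005]]' --angular '[[0,0,0],[0,0,0],[0,0,0]]'

```text
clock: 28.42
eef_pos: [624.7, -30.0, 129.0]
eef_rot: [3.141, -0.0, 1.649]
force: [-1.3, 0.5, 5.5]
finger_gap: 0.3
```

Call:
move_arm --translation '[[0,0,0.004],[0,0,0.004],[0,0,0.004]]' --angular '[[0,0,0],[0,0,0],[0,0,0]]'

```text
clock: 28.8
eef_pos: [624.7, -30.0, 129.0]
eef_rot: [3.141, -0.001, 1.649]
force: [-2.1, -0.1, 8.0]
finger_gap: 0.0
```

Call:
move_arm --translation '[[0,0,-0.02],[0,0,-0.06],[0,0,-0.2],[0,0,-0.4],[0,0,-0.6],[0,0,-0.6]]' --angular '[[0,0,0],[0,0,0],[0,0,0],[0,0,0],[0,0,0],[0,0,0]]'

```text
clock: 29.55
eef_pos: [626.2, -30.4, 220.5]
eef_rot: [3.136, 0.0, 1.648]
force: [0.1, -0.1, 0.4]
finger_gap: 0.1
```

Call:
move_arm --translation '[[0,-0.3,-0.2],[0,-0.6,-0.2],[0,-0.9,-0.2],[-0.3,-1,-0.2],[-0.6,-1,-0.2],[-0.8,-1,-0.2],[-0.8,-1,-0.2],[-0.8,-1,-0.2]]' --angular '[[0,0,0],[0,0,0],[0,0,0],[0,0,0],[0,0,0],[0,0,0],[0,0,0],[0,0,0]]'

```text
clock: 30.55
eef_pos: [484.1, -160.2, 247.1]
eef_rot: [-3.14, -0.001, 1.65]
force: [-0.6, 2.1, -0.0]
finger_gap: -0.1
```

Run:
```python
from h import *
rd(2,'top20'); rd(2,'top21')
im,d=snap('side','side21'); a=cv2.resize(im[170:290,270:390],None,fx=5,fy=5,interpolation=cv2.INTER_CUBIC)
cv2.imwrite('pics/z22.png',np.clip(a.astype(float)*1.2,0,255).astype(np.uint8))
b=cv2.imread('pics/top21.png'); cv2.imwrite('pics/z23.png',cv2.resize(b[120:240,220:400],None,fx=4.4,fy=4.4,interpolation=cv2.INTER_CUBIC))
P=pts('top',np.load('pics/top21.npy')); i=b.astype(int)
m=(i[...,2]>120)&(i[...,1]<0.6*i[...,2])&(i[...,0]<0.4*i[...,2]); m[:,:320]=0;m[:,375:]=0;m[200:]=0;m[:145]=0
m&=(P[...,2]>60); q=P[m]; print(len(q), q.min(0),q.max(0)); print(np.polyfit(q[:,0],q[:,2],1))
m=(P[...,2]>70)&(P[...,2]<200)&(P[...,0]>595)&(P[...,0]<660)&(P[...,1]<-50)&(P[...,1]>-160); q=P[m]
for lo in range(-160,-50,15):
    k=(q[:,1]>lo)&(q[:,1]<lo+15); print(lo,k.sum(),np.median(q[k],0).round(1) if k.any() else '')
```

```text
top20 FT [-0.449  0.784 -0.082  0.013  0.009 -0.037] pos [ 484.26 -159.89  247.23] [-3.140e+00 -1.000e-03  1.651e+00] clk 30.6
[(80, 617, [605.1, 125.9, 108.0]), (20, 107, [610.4, 43.7, 107.4]), (-25, 99, [613.2, -2.1, 106.9])]
tube slope [3.00000e-03 1.07191e+02]
top21 FT [ 0.005  0.019  0.244 -0.034  0.019 -0.031] pos [ 484.49 -159.91  247.59] [-3.141e+00 -1.000e-03  1.651e+00] clk 30.7
[(80, 619, [605.0, 123.8, 108.2]), (20, 110, [610.4, 43.6, 107.5]), (-25, 98, [613.4, -2.3, 107.4])]
tube slope [-5.00000e-03  1.07492e+02]
180 [354.44691882 -42.63545545 112.09953235] [ 653.95775087  121.2587819  1166.82454445]
[  -2.39119765 1615.05507967]
-160 127 [ 621.5 -152.   124. ]
-145 129 [ 623.4 -137.3  120.2]
-130 53 [ 622.6 -122.7  107. ]
-115 53 [ 621.1 -108.   107.1]
-100 54 [619.4 -92.5 107. ]
-85 62 [616.9 -76.7 106.5]
-70 68 [615.4 -62.6 106.6]
-55 17 [616.6 -52.6 106.6]
```

View pics/z22.png

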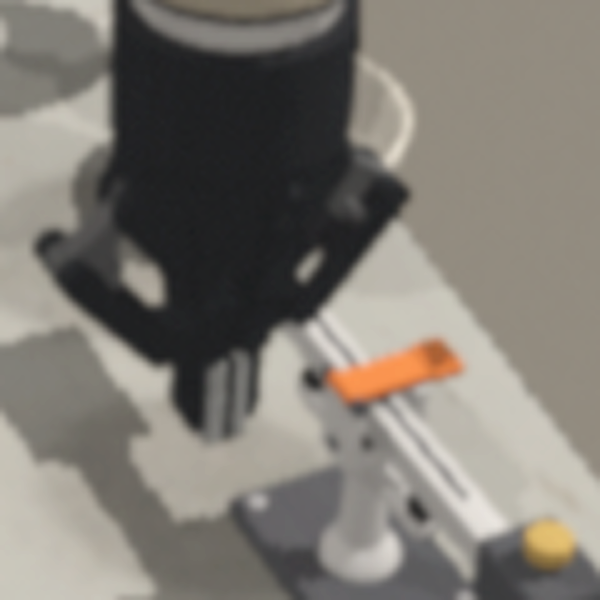

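View pics/z23.png

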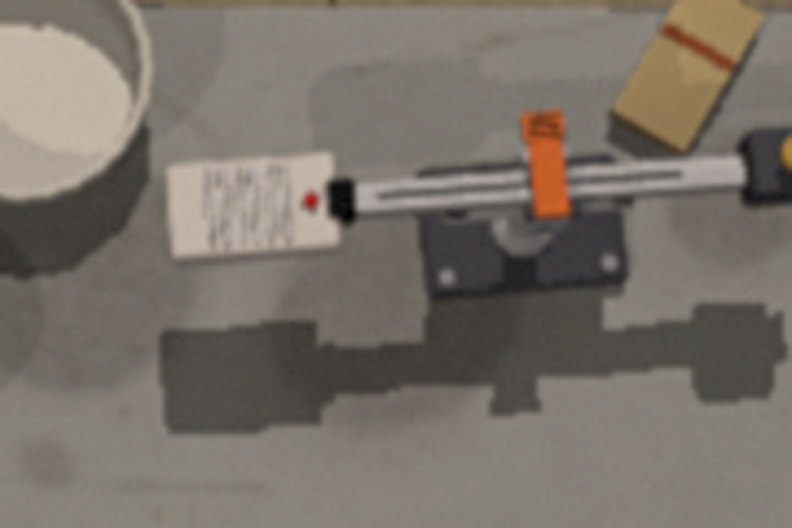

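Run:
```python
from h import *
P=pts('top',np.load('pics/top21.npy')); i=cv2.imread('pics/top21.png').astype(int)
m=(i[...,2]>120)&(i[...,1]<0.6*i[...,2])&(i[...,0]<0.4*i[...,2]); m[:,:320]=0;m[:,375:]=0;m[200:]=0;m[:145]=0
m&=(P[...,2]>60)&(P[...,2]<200); q=P[m]; print(len(q),q.min(0),q.max(0),np.median(q,0),np.polyfit(q[:,0]-601,q[:,2],1))
rd(2,'top22')
s=ctrl.get_state(); print(abs(s['joint_velocities']).max(),s['clock'])
ctrl.hand_in()
```

```text
179 [598.83499158 -42.63545545 112.09953235] [653.95775087 -19.33328928 123.41544078] [625.22124883 -30.97634677 117.85967717] [9.59284686e-03 1.17747289e+02]
top22 FT [-0.432 -0.087 -0.355 -0.007  0.014 -0.01 ] pos [ 484.56 -160.51  247.91] [-3.142 -0.     1.65 ] clk 30.85
[(80, 613, [605.2, 123.8, 107.9]), (20, 110, [610.3, 43.6, 107.1]), (-25, 95, [613.7, -2.1, 106.7])]
tube slope [-1.00000e-03  1.07164e+02]
0.0041611876745143855 30.9
the job is handed in; nothing more can be done
```

The boom now balances level in the grey stand's fork with the orange keeper closed over it. I handed the job in at 30.9 s, and no verdict was reported.

**How it went:**
- I gripped the boom on its tube, estimated its balance point from the wrist torque and set it down on the edge.
- The first placing was off: the head end sank towards its tip stop when I opened the jaws. I regripped it there, levelled it, shifted it about 6 mm towards the weight end and let go again.
- The second time it rocked slightly and settled. I then swung the keeper over with the closed fingertips until it met a firm stop at about 8 N, and moved the arm clear.

**Last checks:**
- **Boom:** the tube slope was within 0.005 rad of level. Tube-top heights from the camera were about 107 mm on both sides of the stand, against a geometric 108.
- **Keeper:** it lay flat, with a slope of about 0.01 rad and its top at about 118 mm, as expected when closed.
- **Other objects:** I saw nothing else moved. I judged that by eye and made no measured before-and-after check.

**What disagreed or was less than ideal:**
- While lowering the boom the first time, the torque readings briefly did not fit contact at the edge alone. Side forces probably explain it, and the keeper had not moved.
- At that first touch the gripper pushed down with about 1.6 N beyond the boom's own weight before I eased off.

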